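# Clear the hinge leaf and offer it up to the jamb

### The arm

A 7-joint arm with a two-finger parallel gripper is mounted at the origin on the work surface. World frame = base frame: x ahead of the robot, y to its left, z up, the work surface at z = 0. Lengths are in m, angles in rad, forces in N, time in s.
With the tool pointing down it reaches from about 0.4 to 0.85 m from the base axis. Payload 10.4 kg.
Tool frame: the origin (TCP) lies midway between the tips of the shut fingers; the grasp point (between the pads) lies 19 mm behind it; x points along the fingers, y is the direction in which the jaws open and shut, and the axes are right-handed (so a half turn about x gives the same grasp; the last joint's range is limited). The gripper opens to 87 mm and grips with 3 to 60 N. Pads are 19 mm wide; open, the fingers measure 117 mm over their backs; the gripper's body (75 mm by 190 mm) begins 51 mm behind the grasp point.
Start: joints at [-1.149, 0.332, -0.065, 1.46, 0.022, 1.35, -0.088], TCP at [0.269, 0.564, 0.223] pointing down, gripper open.
Joint ranges: [-2.6, 2.6], [-0.5, 2.12], [-1.47, 1.34], [0.16, 2.42], [-1.27, 4.41], [0.06, 2.06], [-2.6, 2.6]. Speed limits (rad/s): [2.22, 2.22, 2.79, 2.79, 3.14, 3.14, 3.14].

### API

Orientations are given as a unit quaternion [x, y, z, w].
In Python, from bench import r gives the robot as it stands.
- The arm moves only by the shell command python3 -m jog 'ROWS' [OPENING] [FORCE]. ROWS is JSON, a list of rows, each an object with "slide": the shift along the tool's x, y, z in cm, a list of three; "roll": the turn about the tool's x in degrees. A call has 1 to 5 rows; each row is the pose to reach, as a shift and turn from the pose measured when the call began, along the tool's axes at that moment; what a row does not reach only later rows make up. A row lasts 1/12 s, in which the tool goes at most 41.7 mm and 7.16 degrees, less where a joint would pass 70% of its speed; a pose out of reach is approached as far as the arm can. A call with a gripper value outside its range is refused whole. OPENING is the closure, from 0 (fully open) to 1 (shut), set as the call begins (- or left out, the last holds). The fingers move at their own pace and stop on an object; FORCE is the grip in N (left out, the last holds). Time passes only in rows, so rows that repeat a pose let the fingers close. It gives the time, the measured TCP pose, the force and the opening at its end, in the units of the state.
- r.read_state(): the state, without advancing time (a new reading comes with each control period).
- r.camera(name): name is "side" or "top"; returns the picture (384x512x3 uint8, red, green, blue); there is no depth.
- r.camera_info(name): a dict with "intrinsics" (3x3 intrinsics, pixels), "R" (3x3) and "t" (3): a world point X has camera coordinates R X + t. Camera axes: x right, y down, z forward; pixel columns grow to the right and rows downward; lengths in m; the calibration is good to about 2 mm. A picture is of the moment at which its call begins. camera_info takes no time and is no camera call.
- r.close_job(): hands the job in, once; it reports no verdict.
The state is a dict: "time": time; "joint_positions": joint angles; "joint_vel": joint speeds; "joint_torque": joint torques, N m; "ee_pos": TCP position; "eef_rot": TCP orientation; "ft_force": force on the tool from outside, world axes, zero at the start; "torque": the same for the moment, N m; "width": finger opening in m.
Only numpy, scipy, OpenCV 4.12 (cv2) and the standard library are available. Lean on these libraries where they do the work, as an engineer would, in place of code of your own. Each camera call takes 0.05 s, during which the arm holds its last target.

### The job

Pick up the loose hinge leaf by its yellow lug, tip the two copper offcuts lying on it into the red scrap tin without touching them with the gripper, then offer the leaf up to the blue leaf on the jamb block: flat and level, its knuckle midway between the two blue knuckles with all the holes in one line, so that a pin could be pushed straight through. Finish while still holding it there in the gripper, steady and not leaning on the jamb, and leave the tin and the other things on the bench where they are.

Things in the scene. Friction and masses are not known exactly. Their poses are not given: they have to be found in the camera images.
- leaf: Loose hinge leaf, bare aluminium, 0.40 kg (+-20 %), flat on the bench. Origin: on the plate's underside, below the middle of the lug; z up, x from tail to knuckle (away from the robot within 30 degrees), y along the hinge line. Plate 5 mm thick, 80 wide (y +-40), x = -70 to +25 mm, then a tongue 34 mm wide to the knuckle. The tail side is oily: offcuts start to slide at a slope of 12 to 17 degrees
- leaf_lug (a point): Grasp point in the leaf's yellow lug, an upright plate 10 mm thick in x (x +-5), 60 mm wide in y (y +-30), from the leaf's plate up to 70 mm above the leaf's underside. This point lies on its mid-plane, 55 mm above the leaf's origin (15 mm below the lug's top); axes as leaf
- leaf_eye (a point): Centre of the loose leaf's knuckle, a tube along y: 28 mm outside, 18 mm hole, 34 mm long (y +-17). It lies at x = +45, z = +14 mm from the leaf's origin: the tube stands up from the plate, its bottom flush with the plate's underside; axes as leaf
- leaf_tail (a point): middle of the straight tail edge of the loose leaf, on its underside, at x = -70 mm from its origin: the edge to tip the offcuts over; axes as leaf
- slug1: copper-coloured offcut of square bar, 22 mm cube, 70 g, lying on the tail side of the loose leaf's plate at the start; origin: centre of its underside
- slug2: the second offcut, the same; origin: centre of its underside
- tin: red open scrap tin, 180 x 180 mm outside, 60 mm high, walls and floor 4 mm, 1.2 kg, loose on the bench; origin: centre of its underside, x and y along its sides. It stands to one side of the jamb, the loose leaf to the other, either way round
- jamb: Wooden jamb block fixed to the bench, a blue hinge leaf on top. Origin: on the bench below the middle of the hinge line; x away from the robot (within 20 degrees), y along the hinge line, z up. Block 130 mm wide, 85 mm high, x = +24 to +104 mm. The blue plate, 5 mm thick, lies on it (underside at z = 85 mm) from x = +20 mm back; two tongues reach forward to the blue knuckles
- jamb_eye (a point): Where leaf_eye belongs: on the hinge line (x = 0, z = 99 mm in jamb), midway between the two blue knuckles, tubes along y, 28 mm outside, 18 mm hole, from |y| = 22 to 56 mm. The 44 mm gap is open above, below and in front: nothing carries the loose leaf there. The leaves lie open flat, both plate undersides 85 mm above the bench; axes as jamb
- pin: bystander: steel hinge pin, 12 mm thick, 125 mm long along y with a 35 mm crank towards x, lying on the bench near the middle, nearer the robot than the jamb; not used here; origin on the bench halfway along its shank
- magnet: bystander: square red and black welding magnet, 70 x 70 x 20 mm, on the bench near the robot; origin: centre of its underside
- hammer: bystander: hammer, 260 mm, on the bench at the back right, handle along its x; origin on its underside
- brush: bystander: brush with a wooden handle, 220 mm, on the bench at the right; origin on its underside
- square: bystander: steel try square, blade 160 x 30 x 5 mm with a stock 110 mm long and 12 mm thick, on the bench at the back left; origin: centre of the blade's underside
Things that resemble listed ones, but are neither listed nor needed, are in the scene too. Leave any turquoise look-alike of the leaf alone. Several things have the shape of the jamb; the one meant has the colours described above.

How it is judged:
On the way, in this order (a step that is already met when the one before it is completed fails the run):
1. both offcuts lie in the scrap tin while the gripper holds the leaf up (x of slug1 in the frame of tin between -0.085 and 0.085 m and y of slug1 in the frame of tin between -0.085 and 0.085 m and z of slug1 in the frame of tin between -0.005 and 0.05 m and x of slug2 in the frame of tin between -0.085 and 0.085 m and y of slug2 in the frame of tin between -0.085 and 0.085 m and z of slug2 in the frame of tin between -0.005 and 0.05 m and contact force between leaf and the fingers above 2 N and height (world z) of leaf above 0.05 m), for 0.2 s.
2. the leaf is held with its knuckle in line between the two blue knuckles (x of leaf_eye in the frame of jamb_eye between -0.0045 and 0.0045 m and y of leaf_eye in the frame of jamb_eye between -0.006 and 0.006 m and z of leaf_eye in the frame of jamb_eye between -0.0045 and 0.0045 m and angle between the y axis of leaf and the y axis of jamb, either way round below 0.09 rad and angle between leaf's own z axis and vertical below 0.14 rad and x of leaf_lug in the frame of jamb_eye below -0.03 m and contact force between leaf and jamb below 4 N and linear speed of leaf below 0.03 m/s and contact force between leaf and the fingers above 2 N and height (world z) of leaf above 0.05 m), for 0.5 s.
At the end, for the whole second after the job is handed in: Leaf gripped (over 2 N), still, its knuckle centre within 4.5 mm of the hinge line (fore-aft, height) and 6 mm of the gap's middle, lines parallel to 0.09 rad, level to 0.14 rad, tail away from the jamb, under 4 N on the jamb; both offcuts in the tin (all of step 2 and x of slug1 in the frame of tin between -0.085 and 0.085 m and y of slug1 in the frame of tin between -0.085 and 0.085 m and z of slug1 in the frame of tin between -0.005 and 0.05 m and x of slug2 in the frame of tin between -0.085 and 0.085 m and y of slug2 in the frame of tin between -0.085 and 0.085 m and z of slug2 in the frame of tin between -0.005 and 0.05 m); the arm keeps its last pose, push and grip.
It fails at once if the gripper pushes or grips an offcut (over 3 N) (contact force between any of slug1, slug2 and the fingers above 3 N).
It fails at once if the tin is pushed more than 50 mm from its place (distance of tin from where it was at the start of the episode above 0.05 m).
It fails at once if a bystander (pin, magnet, hammer, brush, square) is moved more than 30 mm (distance of any of pin, magnet, hammer, brush, square from where it was at the start of the episode above 0.03 m).
It also fails if it takes over 59 s, if anything falls off the work surface, if the arm or the gripper's body presses on something with over 40 N, if the wrist force passes 120 N, or if a joint passes its speed limit or range.

## Working session

There is one attempt and no reset: what is moved stays moved. The work goes in short steps, Python scripts to look and compute and a shell command to move; the robot and the scene stay as the last step left them, time stands still between calls to the robot, and variables do not carry over. Pictures are saved under pics/ and viewed, and the job is handed in when it is done.

```bash
mkdir -p pics; ls
python3 - <<'E'
from bench import r
import cv2,numpy as np
np.set_printoptions(precision=4,suppress=True)
for n in("side","top"):
    cv2.imwrite(f"pics/{n}0.png",r.camera(n)[:,:,::-1]); i=r.camera_info(n)
    print(n,i["intrinsics"],i["R"],i["t"])
print(r.read_state())
E
```

```text
pics
side [[419.5539   0.     256.2888]
 [  0.     419.5539 192.4941]
 [  0.       0.       1.    ]] [[-0.976  -0.2176 -0.0051]
 [-0.1548  0.7103 -0.6867]
 [ 0.153  -0.6695 -0.7269]] [0.5292 0.1824 1.1404]
top [[462.7449   0.     253.4453]
 [  0.     462.7449 193.9389]
 [  0.       0.       1.    ]] [[-0.0195 -0.9997 -0.0128]
 [-0.9854  0.0214 -0.1687]
 [ 0.1689  0.0093 -0.9856]] [-0.0163  0.5343  1.3174]
{'time': 0.1, 'joint_positions': array([-1.1486,  0.3328, -0.0647,  1.4608,  0.0216,  1.3499, -0.0885]), 'joint_vel': array([ 0.0006, -0.0028,  0.001 , -0.0001,  0.001 ,  0.0008,  0.0007]), 'joint_torque': array([  0.0031, -62.4542,   0.0255, -39.0718,  -0.0615,   0.0367,
         0.0001]), 'ee_pos': array([0.2688, 0.5639, 0.2218]), 'eef_rot': array([ 0.1555,  0.6898, -0.1564,  0.6896]), 'ft_force': array([-0.277 , -0.6389, -0.2961]), 'torque': array([-0.0038,  0.0372,  0.0151]), 'width': 0.08710045409833012}
```

View pics/side0.png

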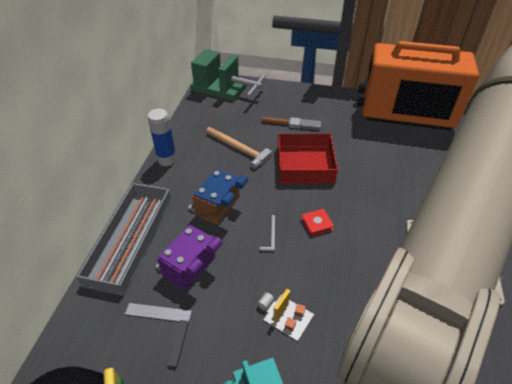

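View pics/top0.png

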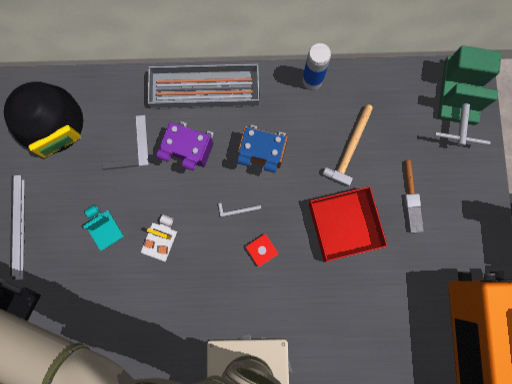

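The top view shows:
- **Leaf:** two candidates, a bare one with a yellow lug at (160,238) and a turquoise one at (102,230). The bare one fits and carries the two copper cubes.
- **Jamb:** two candidates, purple at (185,147) and blue on wood at (262,147). The blue one fits.
- **Tin:** (347,222). **Pin:** (240,210). **Magnet:** (262,250).

I'll confirm these in enlarged crops.

Run:
```python
import cv2,numpy as np
t=cv2.imread("pics/top0.png");s=cv2.imread("pics/side0.png")
f=lambda im,x,y,w,h:cv2.resize(im[y:y+h,x:x+w],(400,300),interpolation=cv2.INTER_CUBIC)
cv2.imwrite("pics/crop0.png",np.vstack([np.hstack([f(t,120,205,80,60),f(t,222,117,80,60)]),np.hstack([f(s,245,280,80,60),f(s,180,162,80,60)])]))
```

```text
(no output)
```

View pics/crop0.png

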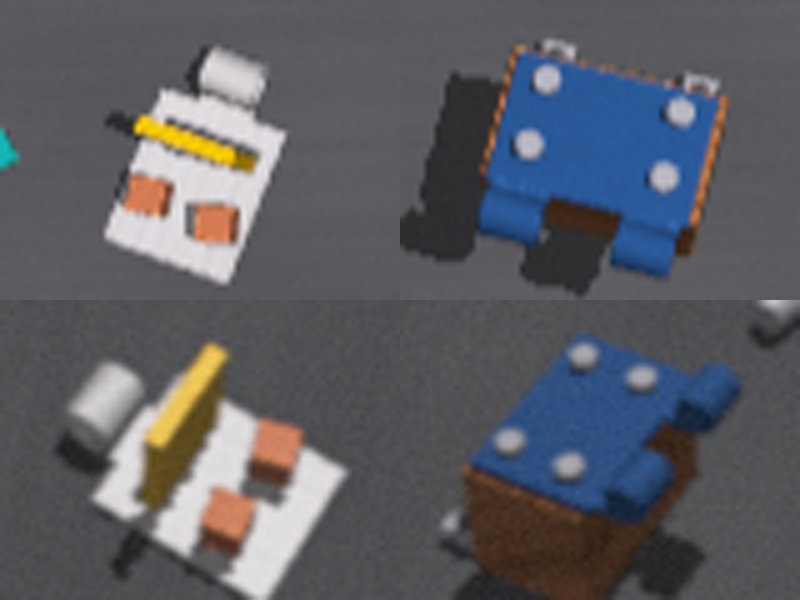

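The crops confirm both: the bare leaf with yellow lug and two copper cubes, and the blue plate on the brown block. Next I'll measure positions.

```bash
cat > h.py <<'E'
from bench import r
import cv2,numpy as np
np.set_printoptions(precision=4,suppress=True)
I={n:r.camera_info(n) for n in("side","top")}
def proj(n,X):
    c=I[n];p=c["intrinsics"]@(c["R"]@np.asarray(X)+c["t"]);return p[:2]/p[2]
def ray(n,uv):
    c=I[n];d=c["R"].T@np.linalg.inv(c["intrinsics"])@[uv[0],uv[1],1];return -c["R"].T@c["t"],d
def onplane(n,uv,z):
    o,d=ray(n,uv);return o+d*(z-o[2])/d[2]
def tri(a,b):
    o1,d1=ray("top",a);o2,d2=ray("side",b)
    A=np.c_[d1,-d2];s=np.linalg.lstsq(A,o2-o1,rcond=None)[0]
    p,q=o1+s[0]*d1,o2+s[1]*d2;return (p+q)/2,np.linalg.norm(p-q)
def tool():
    from scipy.spatial.transform import Rotation as Ro
    s=r.read_state();return s["ee_pos"],Ro.from_quat(s["eef_rot"]).as_matrix(),s
E
cat > m1.py <<'E'
from h import *
def big(m):
    c=max(cv2.findContours(m.astype(np.uint8),0,2)[0],key=cv2.contourArea);return c
def masks(n,tag="0"):
    b=cv2.imread(f"pics/{n}{tag}.png");h=cv2.cvtColor(b,cv2.COLOR_BGR2HSV).astype(int);H,S,V=h[...,0],h[...,1],h[...,2]
    return dict(yellow=(H>20)&(H<34)&(S>120)&(V>110),copper=(H>4)&(H<16)&(S>90)&(S<200)&(V>150),red=((H<4)|(H>176))&(S>180)&(V>60),blue=(H>100)&(H<115)&(S>130)&(V>60),white=(S<40)&(V>170))
if __name__=="__main__":
  for n,boxs in(("top",dict(yellow=(135,215,185,255),copper=(135,225,185,260),red=(300,180,390,265),blue=(230,120,295,180),white=(135,210,185,265))),("side",dict(yellow=(260,285,300,325),copper=(270,300,315,335),red=(270,125,345,190),blue=(185,165,255,225),white=(250,285,320,345)))):
    M=masks(n)
    for k,(x0,y0,x1,y1) in boxs.items():
        m=np.zeros((384,512),bool);m[y0:y1,x0:x1]=M[k][y0:y1,x0:x1]
        cs=[c for c in cv2.findContours(m.astype(np.uint8),0,2)[0] if cv2.contourArea(c)>15]
        for c in cs:
            q=cv2.minAreaRect(c);print(n,k,cv2.contourArea(c),"rect",np.round(cv2.boxPoints(q),1).tolist(),"poly",cv2.approxPolyDP(c,2,True)[:,0].tolist())
E
python3 m1.py
python3 - <<'E'
import cv2,numpy as np
t=cv2.imread("pics/top0.png");s=cv2.imread("pics/side0.png")
f=lambda im,x,y,w,h:cv2.resize(im[y:y+h,x:x+w],(w*10,h*10),interpolation=cv2.INTER_NEAREST)
cv2.imwrite("pics/j_t.png",f(t,230,120,64,56));cv2.imwrite("pics/j_s.png",f(s,186,164,72,58))
E
```

```text
top yellow 60.5 rect [[146.3000030517578, 230.8000030517578], [147.6999969482422, 227.1999969482422], [170.8000030517578, 235.89999389648438], [169.5, 239.39999389648438]] poly [[147, 229], [170, 238]]
top copper 36.0 rect [[159.0, 246.0], [166.0, 246.0], [166.0, 252.0], [159.0, 252.0]] poly [[159, 246], [159, 252], [165, 252], [166, 247]]
top copper 37.0 rect [[144.5, 245.89999389648438], [146.10000610351562, 239.5], [152.89999389648438, 241.1999969482422], [151.39999389648438, 247.60000610351562]] poly [[146, 240], [145, 246], [151, 247], [152, 241]]
top red 3894.0 rect [[307.6000061035156, 200.89999389648438], [370.6000061035156, 184.3000030517578], [386.70001220703125, 245.3000030517578], [323.70001220703125, 261.8999938964844]] poly [[369, 187], [311, 200], [309, 206], [324, 260], [386, 245]]
top blue 1247.5 rect [[236.39999389648438, 162.60000610351562], [245.10000610351562, 127.0], [284.8999938964844, 136.60000610351562], [276.29998779296875, 172.3000030517578]] poly [[246, 128], [238, 163], [248, 165], [252, 155], [266, 160], [264, 169], [275, 171], [284, 137]]
top white 566.
[... 2230 characters left out ...]
335], [296, 339], [313, 314]]
side white 188.0 rect [[275.0, 326.70001220703125], [289.5, 300.1000061035156], [298.5, 305.0], [284.0, 331.6000061035156]] poly [[291, 301], [276, 327], [281, 330], [286, 318], [293, 315], [295, 304]]
side white 85.5 rect [[263.5, 320.0], [273.70001220703125, 297.1000061035156], [282.0, 300.79998779296875], [271.79998779296875, 323.70001220703125]] poly [[278, 299], [271, 305], [264, 319], [268, 322], [273, 321], [270, 319], [272, 309]]
side white 62.0 rect [[259.79998779296875, 301.29998779296875], [266.79998779296875, 291.8999938964844], [272.0, 295.70001220703125], [264.8999938964844, 305.20001220703125]] poly [[271, 295], [267, 293], [260, 301], [265, 304]]
```

View pics/j_t.png

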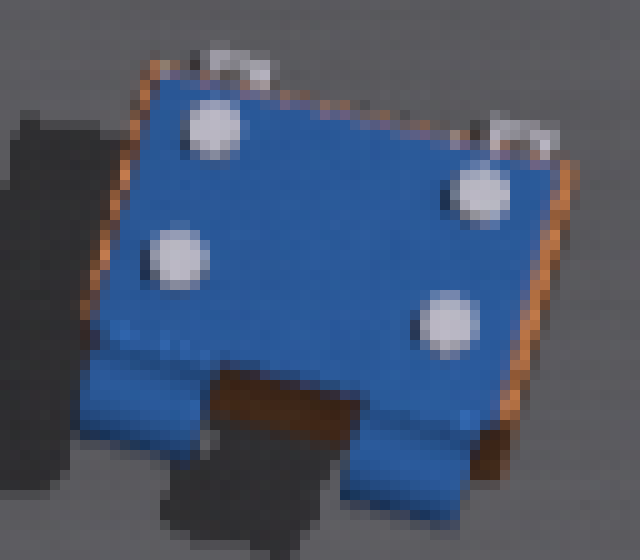

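View pics/j_s.png

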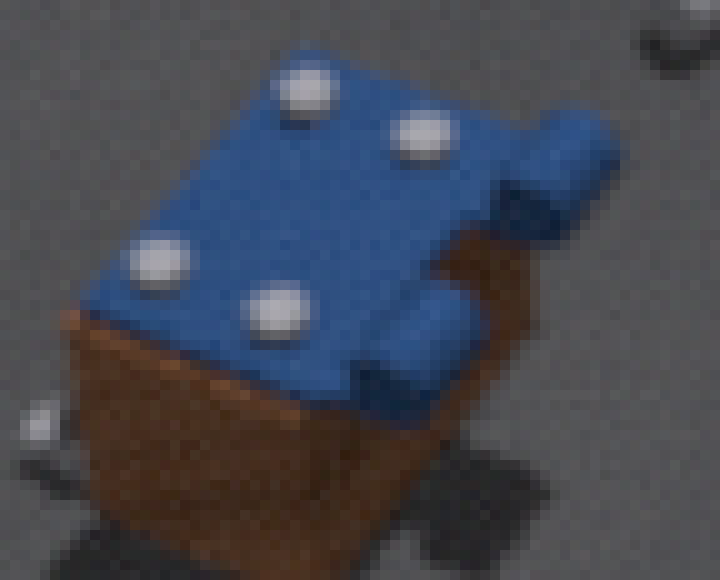

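```bash
cat > m2.py <<'E'
from h import *
from scipy.optimize import least_squares
T=lambda c:np.array(c)+[229.5,119.5]
S=lambda c:np.array(c)+[185.5,163.5]
for n in I: print(n,"cam",-I[n]["R"].T@I[n]["t"])
P=[]
for a,b in(((21.3,12.9),(15.8,26.2)),((17.8,25.9),(27.8,31)),((48,19.3),(30.6,9)),((44.7,32.4),(42.4,13.3))):
    p,e=tri(T(a),S(b));P.append(p);print("screw",p,e)
P=np.array(P);lat=(P[0]+P[1]-P[2]-P[3]);fw=P[0]+P[2]-P[1]-P[3]
print("yaw lat",np.degrees(np.arctan2(-lat[0],lat[1])),"fw",np.degrees(np.arctan2(fw[1],fw[0])),"centre",P.mean(0))
top=lambda c,z:onplane("top",T(c),z)
bl,br=top((15.2,6.2),.085),top((58,16.2),.085)
print("block back",bl,br,np.linalg.norm(bl-br))
# knuckle: axis at x=0,z=99; front silhouette in top view: tangent; rear blocked. 
for nm,c in(("L outer",(8,43)),("L inner",(19.5,46.2)),("R inner",(34,50)),("R outer",(46,52.6))):
    o,d=ray("top",T(c)); print(nm,"at z.099",onplane("top",T(c),.099))
E
python3 m2.py
```

```text
side cam [0.3703 0.749  0.9569]
top cam [ 0.3037 -0.04    1.3883]
screw [ 0.7074 -0.0236  0.0934] 0.0004539346654991854
screw [ 0.6686 -0.0127  0.0935] 0.00040455355071967173
screw [ 0.6862 -0.1005  0.0933] 0.00017273309508685262
screw [ 0.6471 -0.0899  0.0939] 9.913592727154323e-06
yaw lat -15.463942662608904 fw -15.394780535808971 centre [ 0.6773 -0.0567  0.0935]
block back [ 0.7306 -0.006   0.085 ] [ 0.6973 -0.1304  0.085 ] 0.12878150312928474
L outer at z.099 [0.6169 0.0161 0.099 ]
L inner at z.099 [ 0.6068 -0.0167  0.099 ]
R inner at z.099 [ 0.5947 -0.0578  0.099 ]
R outer at z.099 [ 0.5864 -0.0918  0.099 ]
```

Run:
```python
import cv2,numpy as np
t=cv2.imread("pics/top0.png");s=cv2.imread("pics/side0.png")
f=lambda im,x,y,w,h:cv2.resize(im[y:y+h,x:x+w],(w*10,h*10),interpolation=cv2.INTER_NEAREST)
cv2.imwrite("pics/l_t.png",f(t,134,208,50,58));cv2.imwrite("pics/l_s.png",f(s,254,282,64,58))
cv2.imwrite("pics/tin_t.png",f(t,304,182,88,84)[::1,::1][::2,::2])
```

```text
(no output)
```

View pics/l_t.png

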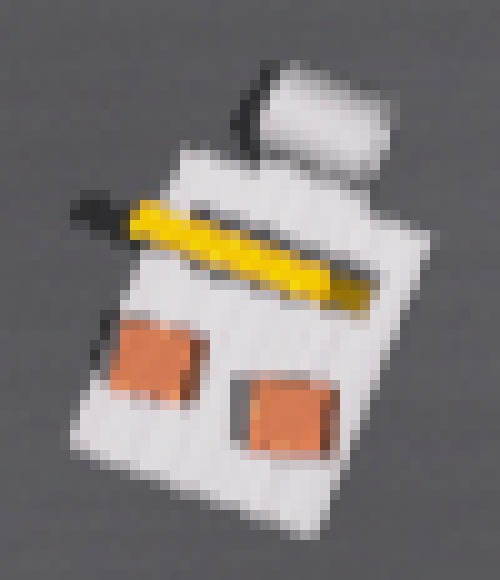

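View pics/l_s.png

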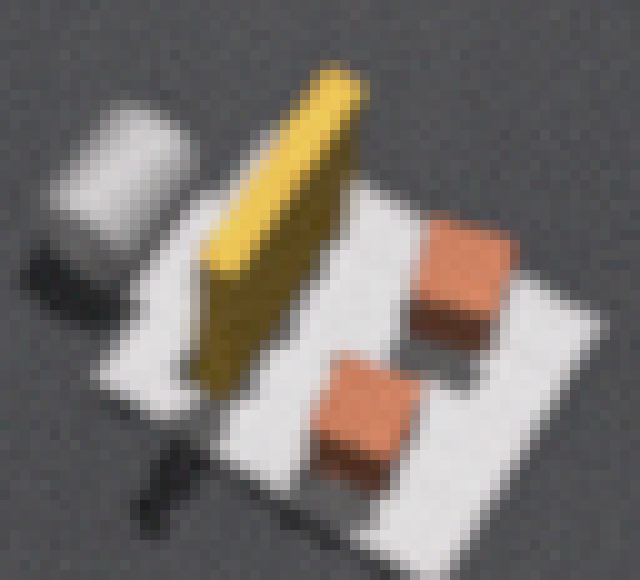

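View pics/tin_t.png

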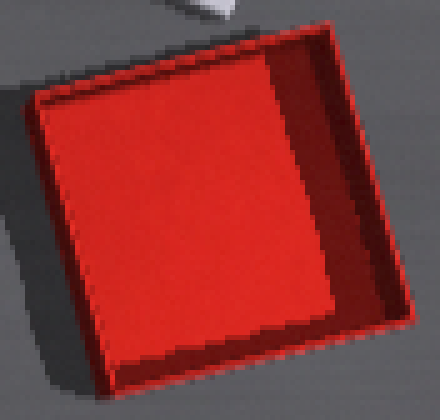

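```bash
cat > m3.py <<'E'
from h import *
T=lambda c:np.array(c)+[133.5,207.5]
S=lambda c:np.array(c)+[253.5,281.5]
A,e=tri(T((13,22)),S((22.2,25.6)));B,e2=tri(T((33,28.5)),S((34.9,8)))
print("lug top ends",A,e,B,e2,np.linalg.norm(A-B),"mid",(A+B)/2)
a,b=onplane("top",T((13,22)),.07),onplane("top",T((33,28.5)),.07);print("top only z70",a,b,(a+b)/2,np.linalg.norm(a-b),"yaw",np.degrees(np.arctan2(-(a-b)[0],(a-b)[1])))
C=[onplane("top",T(c),.005) for c in((18.2,14.7),(43.2,23.2),(31.3,53.8),(7,44.7))]
print("plate",np.array(C),[np.linalg.norm(C[i]-C[i-1]) for i in range(4)])
C=np.array(C);f=C[0]+C[1]-C[2]-C[3];l=C[0]+C[3]-C[1]-C[2]
yw=np.arctan2(f[1],f[0]);print("yaw f",np.degrees(yw),"l",np.degrees(np.arctan2(-l[0],l[1])),"cen",C.mean(0),"origin",C.mean(0)+.0225*np.array([np.cos(yw),np.sin(yw),0]))
for c in((9,37.5),(60.5,32.3),(44,58)): print("side plate",onplane("side",S(c),.005))
for c in((15,36),(29,41.5)):print("slug top",onplane("top",T(c),.027))
for c in((37,40),(46.5,26)):print("slug side",onplane("side",S(c),.027))
Q=[onplane("top",np.array(c)/5+[303.5,181.5],.06) for c in((25,102),(332,22),(415,322),(105,390))]
Q=np.array(Q);print("tin",Q,[np.linalg.norm(Q[i]-Q[i-1]) for i in range(4)],"cen",(Q[0]+Q[2])/2,(Q[1]+Q[3])/2)
for i in range(4):d=Q[i]-Q[i-1];print(np.degrees(np.arctan2(d[1],d[0])))
p,R,s=tool();print(p,R)
E
python3 m3.py
```

```text
lug top ends [0.4332 0.2798 0.0728] 0.0008739365931351764 [0.4134 0.2239 0.0653] 0.000613704747476703 0.059843997092640065 mid [0.4233 0.2518 0.0691]
top only z70 [0.4331 0.2805 0.07  ] [0.4133 0.2229 0.07  ] [0.4232 0.2517 0.07  ] 0.06088813668906811 yaw -18.94490368978101
plate [[0.4611 0.281  0.005 ]
 [0.434  0.2054 0.005 ]
 [0.3438 0.24   0.005 ]
 [0.3721 0.3129 0.005 ]] [np.float64(0.09459452387169841), np.float64(0.08036182072349012), np.float64(0.0965773548174063), np.float64(0.07818270699768692)]
yaw f -20.3447521970147 l -20.477466368335204 cen [0.4027 0.2598 0.005 ] origin [0.4238 0.252  0.005 ]
side plate [0.4639 0.2817 0.005 ]
side plate [0.3436 0.2413 0.005 ]
side plate [0.3731 0.3144 0.005 ]
slug top [0.3959 0.2843 0.027 ]
slug top [0.379  0.2428 0.027 ]
slug side [0.3959 0.2845 0.027 ]
slug side [0.3793 0.2439 0.027 ]
tin [[ 0.5045 -0.1866  0.06  ]
 [ 0.5477 -0.3669  0.06  ]
 [ 0.3731 -0.4033  0.06  ]
 [ 0.3382 -0.2253  0.06  ]] [np.float64(0.1707013787603287), np.float64(0.1854585646415004), np.float64(0.17841611356526185), np.float64(0.18128016640873684)] cen [ 0.4388 -0.2949  0.06  ] [ 0.443  -0.2961  0.06  ]
13.135264604721238
-76.51002707013296
-168.2431672066394
101.07568659441073
[0.2688 0.5639 0.2218] [[-0.0005  0.4303  0.9027]
 [-0.0011  0.9027 -0.4303]
 [-1.     -0.0012  0.0001]]
```

Measurements, checked against the given sizes:

| Thing | Position (m) | Yaw | Check |
|---|---|---|---|
| Leaf origin | (0.4237, 0.2518) | −20.3° | lug length 60 mm, plate 80 × 95 mm |
| Jamb eye | (0.6145, −0.041, 0.099) | −15.4° | block width 129 mm |
| Tin centre | (0.441, −0.2955) | +12.4° | about 180 mm square |

The tool can't pitch. So I'll grip the lug across its 60 mm width, with the jaws along leaf y, and tip the leaf about the jaw axis by resting its knuckle on the tin's far wall. Pressing it flat on the bench afterwards will level it again.

```bash
python3 -m jog '[{"slide":[1,-2.5,3],"roll":-2},{"slide":[2,-5,6],"roll":-5.3},{"slide":[4,-8,9],"roll":-5.3},{"slide":[5,-11,12],"roll":-5.3},{"slide":[6,-13,15],"roll":-5.3}]' 0
```

```text
time: 0.52
ee_pos: [0.3462, 0.382, 0.1617]
eef_rot: [0.123, 0.697, -0.124, 0.696]
ft_force: [1.5, 1.1, 0.1]
width: 0.0867
```

```bash
cat > go.py <<'E'
from h import *
import sys
from scipy.spatial.transform import Rotation as Ro
# target TCP x y z, target yaw (leaf x dir) deg -> slide cm and roll
tx,ty,tz,yw=map(float,sys.argv[1:5])
p,R,s=tool()
cur=np.degrees(np.arctan2(R[1,2],R[0,2]))
print("t",round(s["time"],2),"tcp",p,"yaw",round(cur,2),"tilt",np.degrees(np.arccos(-R[2,0])).round(2),"slide",(R.T@(np.array([tx,ty,tz])-p)*100).round(2),"roll",round(cur-yw,2),"F",s["ft_force"].round(1),"w",round(s["width"],4),"j7",s["joint_positions"][6].round(2))
E
python3 go.py 0.4237 0.2518 0.10 -20.2
```

```text
t 0.52 tcp [0.3462 0.382  0.1617] yaw -20.13 tilt 0.14 slide [ 6.18 -9.55 11.76] roll 0.07 F [1.5 1.1 0.1] w 0.0867 j7 0.3
```

```bash
python3 -m jog '[{"slide":[1,-2.4,2.9],"roll":0},{"slide":[2,-4.8,5.9],"roll":0},{"slide":[3,-7.2,8.8],"roll":0},{"slide":[4,-9.5,11.8],"roll":0},{"slide":[5,-9.5,11.8],"roll":0}]' 0; python3 go.py 0.4237 0.2518 0.10 -20.2
python3 - <<'E'
from h import *
for n in I: cv2.imwrite(f"pics/{n}1.png",r.camera(n)[:,:,::-1])
a=cv2.imread("pics/top1.png")[195:285,110:230];b=cv2.imread("pics/side1.png")[250:350,220:340]
cv2.imwrite("pics/c1.png",np.hstack([cv2.resize(a,(400,300)),cv2.resize(b,(360,300))]))
E
```

```text
time: 0.93
ee_pos: [0.428, 0.2449, 0.1113]
eef_rot: [0.125, 0.695, -0.128, 0.696]
ft_force: [1.3, -1.6, 0.8]
width: 0.0868
t 0.93 tcp [0.428  0.2449 0.1113] yaw -20.65 tilt 0.25 slide [ 1.13  0.5  -0.65] roll -0.45 F [ 1.3 -1.6  0.8] w 0.0868 j7 0.61
```

View pics/c1.png

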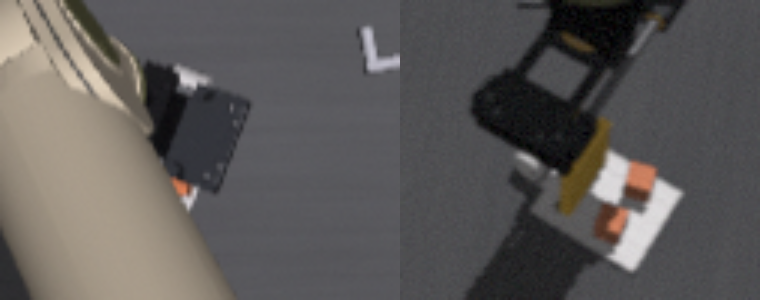

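The gripper hovers over the lug, with the lug at (590,170) in the side crop. I'll settle it and check the alignment.

```bash
python3 -m jog '[{"slide":[0.5,0.5,-0.65],"roll":-0.5},{"slide":[1.1,0.5,-0.65],"roll":-0.5},{"slide":[1.1,0.5,-0.65],"roll":-0.5}]' 0; python3 go.py 0.4237 0.2518 0.036 -20.2
python3 - <<'E'
from h import *
for n in I: cv2.imwrite(f"pics/{n}2.png",r.camera(n)[:,:,::-1])
b=cv2.imread("pics/side2.png")[240:340,210:330]
cv2.imwrite("pics/c2.png",cv2.resize(b,(720,600),interpolation=cv2.INTER_CUBIC))
E
```

```text
time: 1.28
ee_pos: [0.4181, 0.2585, 0.0982]
eef_rot: [0.119, 0.698, -0.122, 0.695]
ft_force: [0.0, -1.3, -1.3]
width: 0.0871
t 1.28 tcp [0.4181 0.2585 0.0982] yaw -19.63 tilt 0.39 slide [ 6.22 -0.41  0.77] roll 0.57 F [ 0.  -1.3 -1.3] w 0.0871 j7 0.6
```

View pics/c2.png

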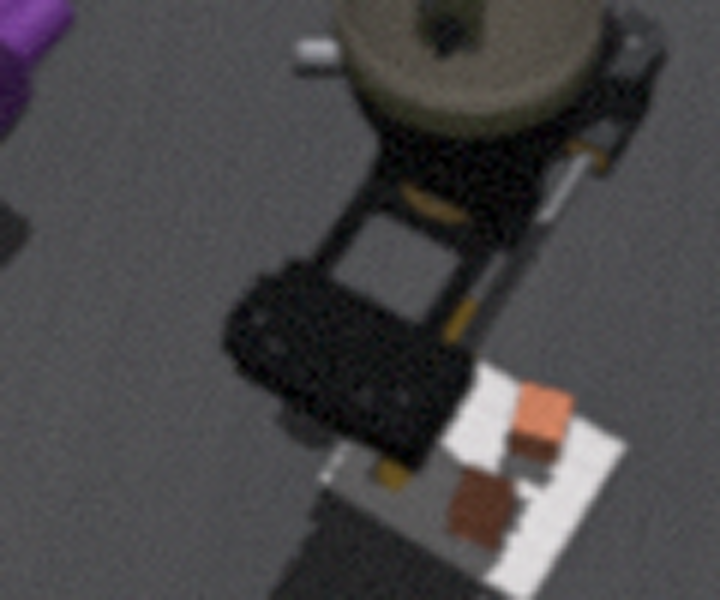

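```bash
python3 -m jog '[{"slide":[0.5,-0.3,0.5],"roll":0.4},{"slide":[1,-0.4,0.7],"roll":0.5},{"slide":[1.5,-0.4,0.7],"roll":0.5},{"slide":[2,-0.4,0.7],"roll":0.5},{"slide":[2,-0.4,0.7],"roll":0.5}]' 0; python3 go.py 0.4237 0.2518 0.036 -20.2
```

```text
time: 1.8
ee_pos: [0.4236, 0.2512, 0.0779]
eef_rot: [0.122, 0.698, -0.126, 0.694]
ft_force: [0.0, 0.3, -0.7]
width: 0.0868
t 1.8 tcp [0.4236 0.2512 0.0779] yaw -20.22 tilt 0.43 slide [4.19 0.08 0.  ] roll -0.02 F [ 0.   0.3 -0.7] w 0.0868 j7 0.61
```

```bash
python3 -m jog '[{"slide":[1.2,0.1,0],"roll":0},{"slide":[2.4,0.1,0],"roll":0},{"slide":[3.4,0.1,0],"roll":0},{"slide":[4,0.1,0],"roll":0},{"slide":[4.2,0.1,0],"roll":0}]' 0; python3 go.py 0.4237 0.2518 0.036 -20.2
python3 - <<'E'
from h import *
cv2.imwrite("pics/side3.png",r.camera("side")[:,:,::-1])
b=cv2.imread("pics/side3.png")[260:340,230:326]
cv2.imwrite("pics/c3.png",cv2.resize(b,(720,600),interpolation=cv2.INTER_CUBIC))
E
```

```text
time: 2.22
ee_pos: [0.4232, 0.2516, 0.0349]
eef_rot: [0.122, 0.698, -0.127, 0.694]
ft_force: [0.0, 0.0, 1.5]
width: 0.087
t 2.22 tcp [0.4232 0.2516 0.0349] yaw -20.22 tilt 0.52 slide [-0.11  0.03  0.04] roll -0.02 F [0.  0.  1.5] w 0.087 j7 0.62
```

View pics/c3.png

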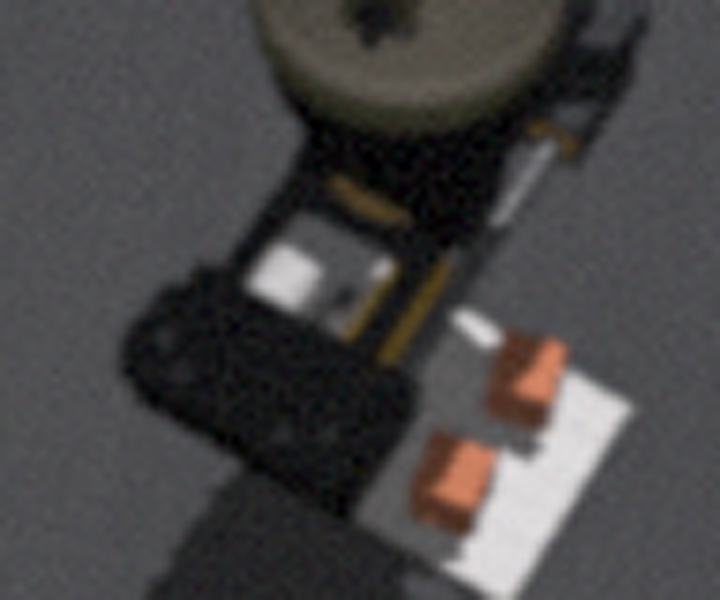

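The lug (yellow) is between the fingers, and the slugs at (540,375) and (460,485) are clear of them. Closing now.

```bash
python3 -m jog '[{"slide":[0,0,0],"roll":0},{"slide":[0,0,0],"roll":0},{"slide":[0,0,0],"roll":0},{"slide":[0,0,0],"roll":0},{"slide":[0,0,0],"roll":0}]' 1 60;python3 -m jog '[{"slide":[0,0,0],"roll":0},{"slide":[0,0,0],"roll":0},{"slide":[0,0,0],"roll":0},{"slide":[0,0,0],"roll":0},{"slide":[0,0,0],"roll":0}]' 1 60; python3 go.py 0.4237 0.2518 0.036 -20.2
```

```text
time: 2.68
ee_pos: [0.4235, 0.2518, 0.0354]
eef_rot: [0.122, 0.698, -0.126, 0.694]
ft_force: [0.3, -1.4, 0.8]
width: 0.0614
time: 3.1
ee_pos: [0.4234, 0.2517, 0.0355]
eef_rot: [0.122, 0.698, -0.127, 0.694]
ft_force: [0.0, -0.6, -0.2]
width: 0.0597
t 3.1 tcp [0.4234 0.2517 0.0355] yaw -20.22 tilt 0.49 slide [-0.05  0.02  0.02] roll -0.02 F [ 0.  -0.6 -0.2] w 0.0597 j7 0.62
```

Gripped at 59.7 mm. Lifting gently.

```bash
python3 -m jog '[{"slide":[-0.3,0,0],"roll":0},{"slide":[-0.8,0,0],"roll":0},{"slide":[-1.5,0,0],"roll":0},{"slide":[-2.2,0,0],"roll":0},{"slide":[-2.8,0,0],"roll":0}]';python3 -m jog '[{"slide":[-0.6,0,0],"roll":0},{"slide":[-1.3,0,0],"roll":0},{"slide":[-2.1,0,0],"roll":0},{"slide":[-2.9,0,0],"roll":0},{"slide":[-3.5,0,0],"roll":0}]'; python3 go.py 0.4237 0.2518 0.13 -20.2
cat > pic.py <<'E'
from h import *
import sys
n,tag,x,y,w,h=sys.argv[1],sys.argv[2],*map(int,sys.argv[3:7])
im=r.camera(n)[:,:,::-1];cv2.imwrite(f"pics/{n}{tag}.png",im)
k=min(720/w,600/h);cv2.imwrite(f"pics/c{n}{tag}.png",cv2.resize(im[y:y+h,x:x+w],None,fx=k,fy=k,interpolation=cv2.INTER_CUBIC))
E
python3 pic.py side 4 200 230 130 110
```

```text
time: 3.52
ee_pos: [0.4238, 0.252, 0.0645]
eef_rot: [0.122, 0.698, -0.126, 0.694]
ft_force: [0.6, 0.7, -4.3]
width: 0.0592
time: 3.93
ee_pos: [0.4243, 0.2524, 0.1007]
eef_rot: [0.122, 0.698, -0.126, 0.695]
ft_force: [0.4, 0.0, -5.5]
width: 0.0593
t 3.93 tcp [0.4243 0.2524 0.1007] yaw -20.22 tilt 0.41 slide [-2.93 -0.09 -0.04] roll -0.02 F [ 0.4  0.  -5.5] w 0.0593 j7 0.61
```

View pics/cside4.png

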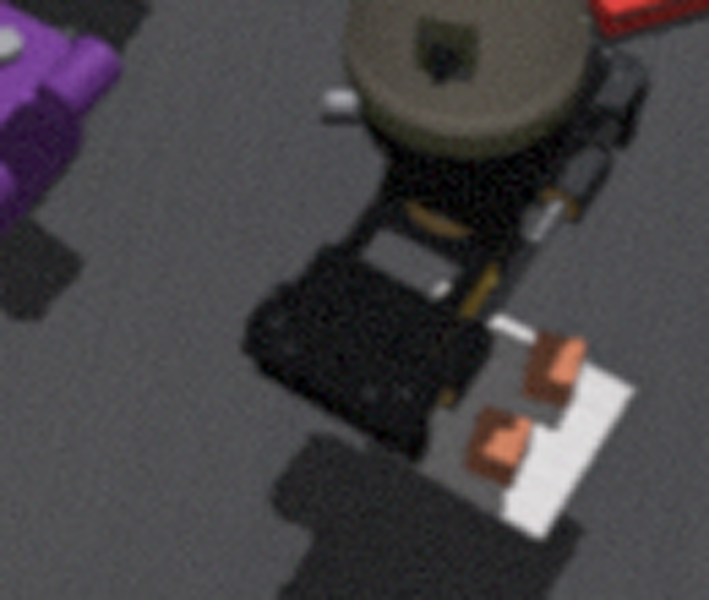

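The leaf is lifted level with both slugs in place. Next I'll carry it smoothly to the tin while yawing +32.6°.

```bash
python3 -m jog '[{"slide":[-0.3,-0.4,0.2],"roll":-0.3},{"slide":[-0.8,-1.2,0.6],"roll":-1},{"slide":[-1.4,-2.4,1.2],"roll":-2},{"slide":[-2.1,-4,2],"roll":-3.2},{"slide":[-2.8,-5.8,3],"roll":-4.5}]'; python3 -m jog '[{"slide":[-0.5,-1.9,0.9],"roll":-1.3},{"slide":[-0.8,-3.8,1.8],"roll":-2.6},{"slide":[-1,-5.8,2.7],"roll":-3.9},{"slide":[-1,-7.8,3.6],"roll":-5.2},{"slide":[-1,-9.8,4.5],"roll":-6.5}]';  python3 go.py 0.4879 -0.2852 0.14 12.4;python3 pic.py side 5 180 130 200 160
```

```text
time: 4.4
ee_pos: [0.4325, 0.1875, 0.1299]
eef_rot: [0.094, 0.702, -0.098, 0.699]
ft_force: [-1.0, -0.3, -4.9]
width: 0.0592
time: 4.82
ee_pos: [0.4495, 0.0796, 0.1404]
eef_rot: [0.054, 0.706, -0.057, 0.703]
ft_force: [-0.6, -0.1, -4.6]
width: 0.0593
t 4.82 tcp [0.4495 0.0796 0.1404] yaw -9.01 tilt 0.36 slide [  0.17 -35.43   9.51] roll -21.41 F [-0.6 -0.1 -4.6] w 0.0593 j7 1.14
```

View pics/cside5.png

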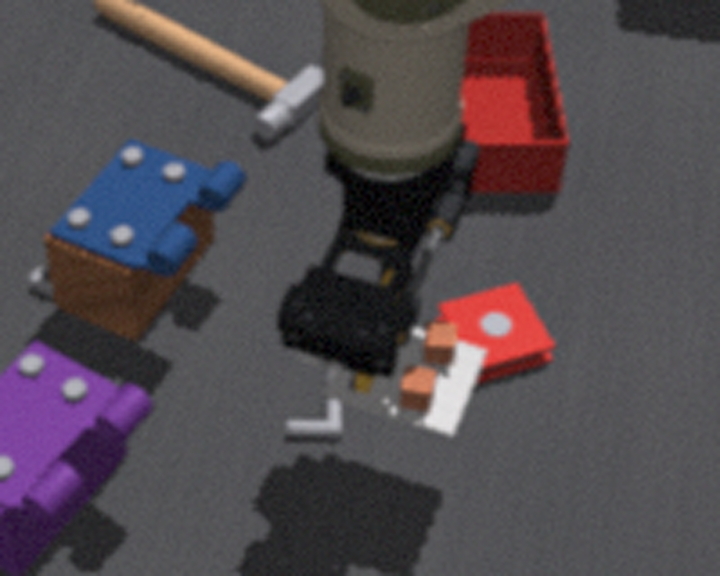

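Slugs still seated, at (440,342) and (418,388). Continuing.

```bash
python3 -m jog '[{"slide":[0,-1,0.3],"roll":-0.6},{"slide":[0,-2.6,0.7],"roll":-1.6},{"slide":[0,-4.6,1.2],"roll":-2.8},{"slide":[0,-6.8,1.8],"roll":-4.2},{"slide":[0,-9,2.4],"roll":-5.6}]'; python3 go.py 0.4879 -0.2852 0.14 12.4; python3 -m jog '[{"slide":[0,-2.2,0.6],"roll":-1.3},{"slide":[0,-4.4,0.9],"roll":-2.6},{"slide":[0,-6.6,1.2],"roll":-4},{"slide":[0,-8.8,1.5],"roll":-5.3},{"slide":[0,-11,1.8],"roll":-6.6}]'; python3 go.py 0.4879 -0.2852 0.14 12.4
```

```text
time: 5.28
ee_pos: [0.4591, -0.0189, 0.1408]
eef_rot: [0.019, 0.708, -0.024, 0.705]
ft_force: [0.8, -0.8, -5.4]
width: 0.0595
t 5.28 tcp [ 0.4591 -0.0189  0.1408] yaw -3.48 tilt 0.44 slide [  0.22 -26.41   4.49] roll -15.88 F [ 0.8 -0.8 -5.4] w 0.0595 j7 1.46
time: 5.7
ee_pos: [0.4701, -0.131, 0.1414]
eef_rot: [-0.022, 0.709, 0.018, 0.705]
ft_force: [1.1, -0.3, -5.0]
width: 0.0594
t 5.7 tcp [ 0.4701 -0.131   0.1414] yaw 3.18 tilt 0.44 slide [  0.21 -15.5    0.93] roll -9.22 F [ 1.1 -0.3 -5. ] w 0.0594 j7 1.84
```

```bash
python3 -m jog '[{"slide":[0,-2.2,0.2],"roll":-1.3},{"slide":[0,-4.3,0.4],"roll":-2.6},{"slide":[0,-6.4,0.6],"roll":-4},{"slide":[0,-8.2,0.7],"roll":-5.2},{"slide":[0,-9.8,0.8],"roll":-6.3}]'; python3 go.py 0.4879 -0.2852 0.14 12.4; python3 -m jog '[{"slide":[0,-1.3,0],"roll":-1},{"slide":[0,-2.3,0],"roll":-2},{"slide":[0,-3,0],"roll":-2.5},{"slide":[0,-3.5,0],"roll":-2.8},{"slide":[0,-3.8,0],"roll":-2.9}]'; python3 go.py 0.4879 -0.2852 0.14 12.4;python3 pic.py side 6 230 60 180 150;python3 pic.py top 6 280 130 150 140
```

```text
time: 6.12
ee_pos: [0.4831, -0.2298, 0.1417]
eef_rot: [-0.06, 0.707, 0.057, 0.702]
ft_force: [0.5, 0.3, -6.0]
width: 0.0593
t 6.12 tcp [ 0.4831 -0.2298  0.1417] yaw 9.51 tilt 0.46 slide [ 0.2  -5.55 -0.44] roll -2.89 F [ 0.5  0.3 -6. ] w 0.0593 j7 2.2
time: 6.53
ee_pos: [0.4893, -0.2676, 0.1418]
eef_rot: [-0.078, 0.705, 0.075, 0.701]
ft_force: [0.2, -0.0, -5.1]
width: 0.0595
t 6.53 tcp [ 0.4893 -0.2676  0.1418] yaw 12.39 tilt 0.47 slide [ 0.19 -1.69 -0.51] roll -0.01 F [ 0.2 -0.  -5.1] w 0.0595 j7 2.33
```

View pics/cside6.png

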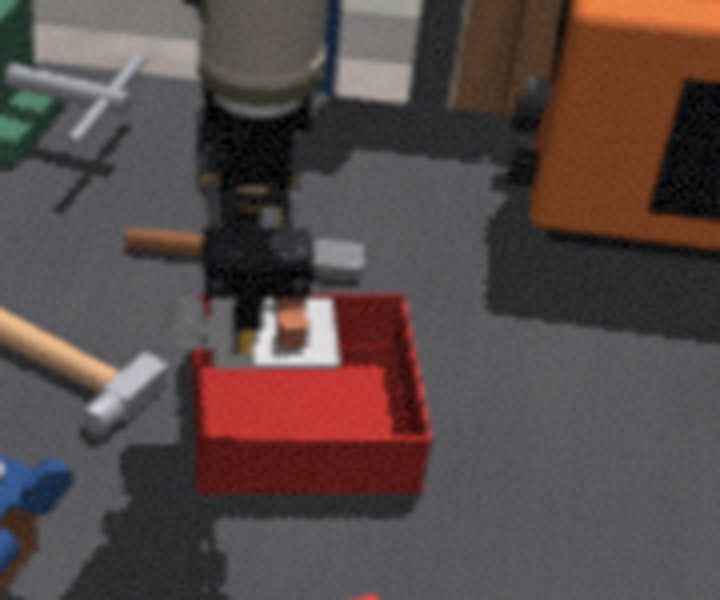

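View pics/ctop6.png

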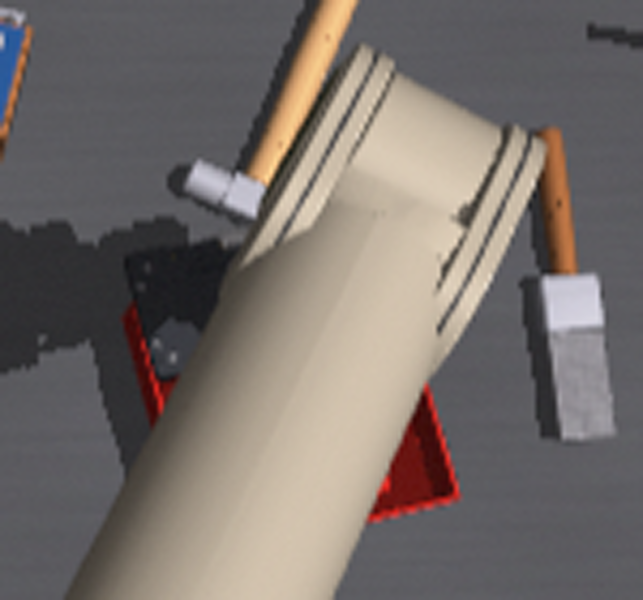

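Both slugs are still on the plate, in line from this view at (291,325). The knuckle overhangs the far wall. I'll shift sideways a little and lower to just above contact.

```bash
python3 -m jog '[{"slide":[0.5,-0.4,-0.1],"roll":0},{"slide":[1.3,-0.8,-0.3],"roll":0},{"slide":[2.3,-1.2,-0.4],"roll":0},{"slide":[3.2,-1.4,-0.4],"roll":0},{"slide":[3.8,-1.4,-0.4],"roll":0}]'; python3 -m jog '[{"slide":[0.3,0,0],"roll":0},{"slide":[0.5,0,0],"roll":0},{"slide":[0.6,0,0],"roll":0},{"slide":[0.6,0,0],"roll":0}]' - 30;  python3 go.py 0.4879 -0.2852 0.096 12.4;python3 pic.py side 7 260 100 90 75
```

```text
time: 7.05
ee_pos: [0.4873, -0.2823, 0.1021]
eef_rot: [-0.078, 0.706, 0.074, 0.7]
ft_force: [-1.1, -0.3, -5.5]
width: 0.0594
time: 7.38
ee_pos: [0.4874, -0.2822, 0.0961]
eef_rot: [-0.078, 0.706, 0.075, 0.7]
ft_force: [0.3, 0.2, -4.5]
width: 0.0598
t 7.38 tcp [ 0.4874 -0.2822  0.0961] yaw 12.35 tilt 0.53 slide [ 0.01 -0.3  -0.01] roll -0.05 F [ 0.3  0.2 -4.5] w 0.0598 j7 2.39
```

View pics/cside7.png

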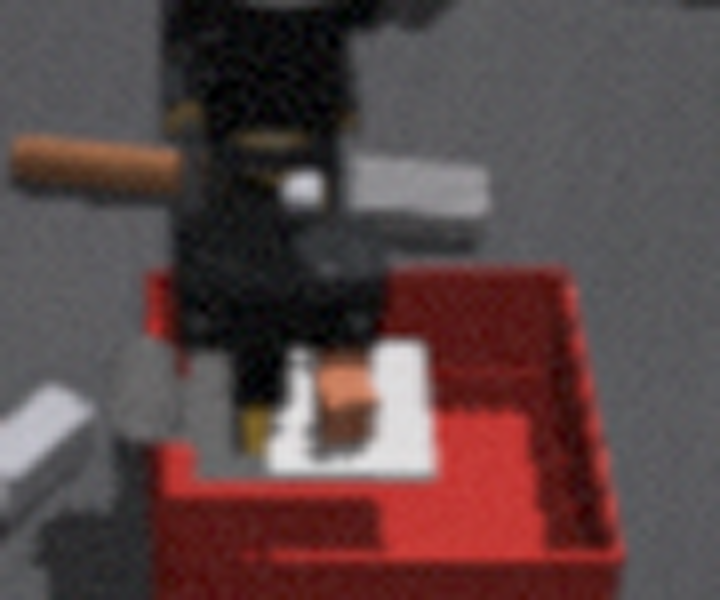

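The knuckle at (150,385) hangs just outside the far wall, with the tongue over the rim. Tilting along the arc.

```bash
python3 -m jog '[{"slide":[0.3,0,-0.2],"roll":0},{"slide":[0.6,0,-0.5],"roll":0},{"slide":[0.8,0,-0.8],"roll":0},{"slide":[1,0,-1.1],"roll":0},{"slide":[1,0,-1.1],"roll":0}]' - 25;  python3 go.py 0.4879 -0.2852 0.096 12.4;python3 pic.py side 8 260 100 90 75
```

```text
time: 7.85
ee_pos: [0.4762, -0.2849, 0.0862]
eef_rot: [-0.077, 0.706, 0.074, 0.7]
ft_force: [0.2, -0.8, -1.1]
width: 0.0598
t 7.85 tcp [ 0.4762 -0.2849  0.0862] yaw 12.32 tilt 0.51 slide [-0.99 -0.28  1.13] roll -0.08 F [ 0.2 -0.8 -1.1] w 0.0598 j7 2.4
```

View pics/cside8.png

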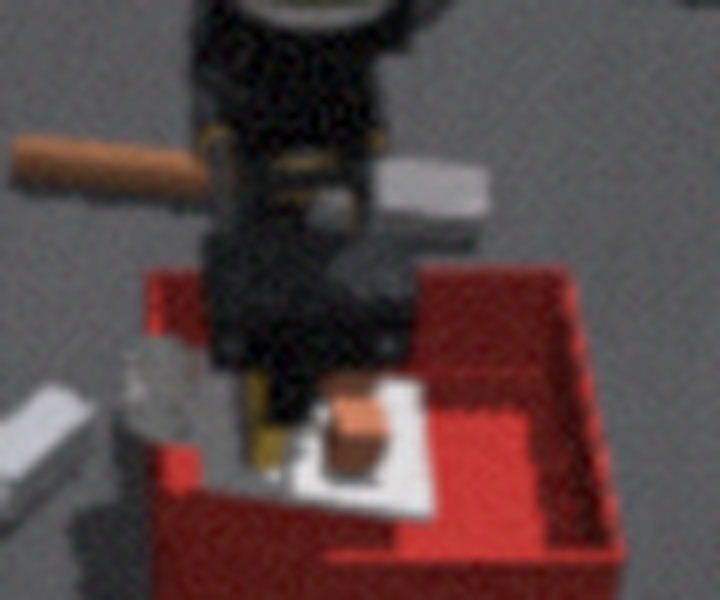

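It's tilting well, the knuckle riding on the wall and the tail going down. Continuing.

```bash
python3 -m jog '[{"slide":[0.3,0,-0.2],"roll":0},{"slide":[0.5,0,-0.4],"roll":0},{"slide":[0.8,0,-0.6],"roll":0},{"slide":[1.0,0,-0.8],"roll":0},{"slide":[1.1,0,-0.8],"roll":0}]' - 25;  python3 go.py 0.4879 -0.2852 0.096 12.4;python3 pic.py side 9 260 100 90 75
```

```text
time: 8.32
ee_pos: [0.4677, -0.2868, 0.075]
eef_rot: [-0.077, 0.706, 0.074, 0.7]
ft_force: [-2.6, 0.2, 1.9]
width: 0.0596
t 8.32 tcp [ 0.4677 -0.2868  0.075 ] yaw 12.3 tilt 0.55 slide [-2.12 -0.28  1.99] roll -0.1 F [-2.6  0.2  1.9] w 0.0596 j7 2.41
```

View pics/cside9.png

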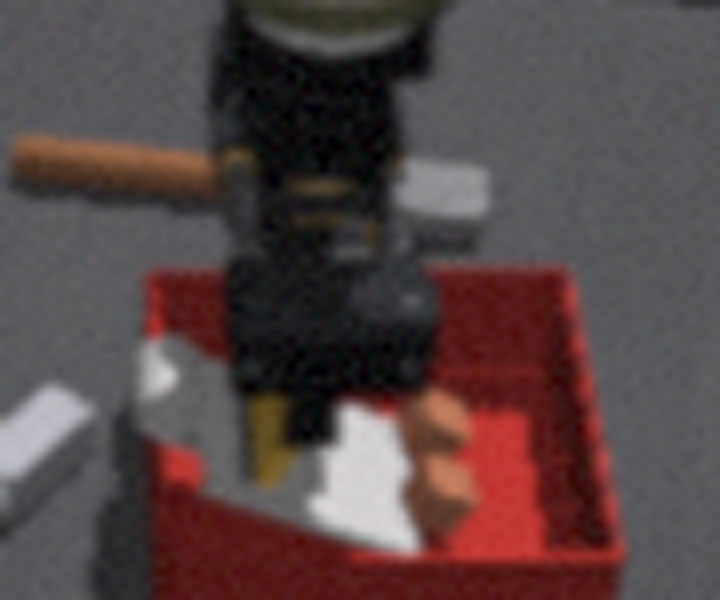

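Both slugs are tipping over the tail at (440,420) and (440,495). Holding briefly.

```bash
python3 -m jog '[{"slide":[0,0,0],"roll":0},{"slide":[0,0,0],"roll":0},{"slide":[0,0,0],"roll":0}]';python3 pic.py side 10 260 100 90 75
```

```text
time: 8.62
ee_pos: [0.4677, -0.2868, 0.0751]
eef_rot: [-0.077, 0.706, 0.074, 0.7]
ft_force: [-1.3, 0.0, 0.9]
width: 0.0602
```

View pics/cside10.png

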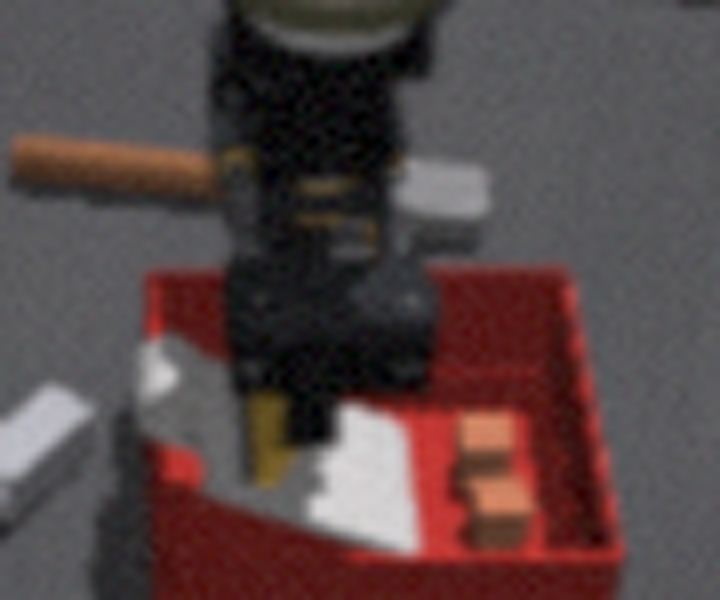

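Both offcuts lie flat on the tin floor, at (487,440) and (503,510). I'll lift straight up with a firm grip.

```bash
python3 -m jog '[{"slide":[-0.5,0,0],"roll":0},{"slide":[-1.5,0,0],"roll":0},{"slide":[-3,0,0],"roll":0},{"slide":[-4.5,0,0],"roll":0},{"slide":[-6,0,0],"roll":0}]' - 60;python3 -m jog '[{"slide":[-0.8,0,0],"roll":0},{"slide":[-1.2,0,0],"roll":0},{"slide":[-1.5,0,0],"roll":0},{"slide":[-1.5,0,0],"roll":0}]';python3 pic.py side 11 230 60 180 150; python3 go.py 0.44 0.0 0.16 0
```

```text
time: 9.08
ee_pos: [0.4681, -0.2866, 0.1363]
eef_rot: [-0.077, 0.706, 0.074, 0.7]
ft_force: [0.4, -0.4, -3.5]
width: 0.0597
time: 9.42
ee_pos: [0.4683, -0.2864, 0.1515]
eef_rot: [-0.077, 0.706, 0.074, 0.7]
ft_force: [0.6, -0.4, -2.9]
width: 0.0592
t 9.47 tcp [ 0.4681 -0.2863  0.151 ] yaw 12.3 tilt 0.6 slide [-1.03 28.57  3.35] roll 12.3 F [ 0.7 -0.2 -3. ] w 0.059 j7 2.37
```

View pics/cside11.png

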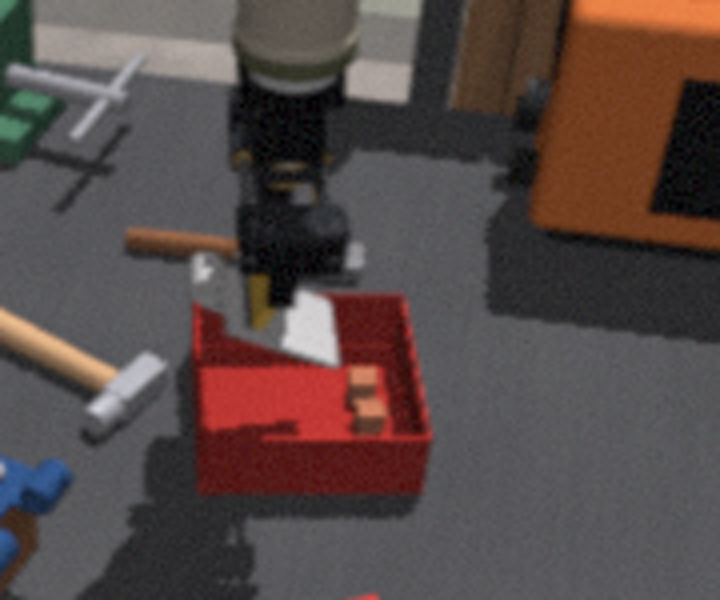

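Step 1 conditions look met: both offcuts in the tin and the leaf held up. Next I'll go to the free bench spot where the leaf first lay, to press it level.

```bash
python3 -m jog '[{"slide":[0,1,0.1],"roll":0.5},{"slide":[0,3,0.3],"roll":2},{"slide":[0,6,0.6],"roll":4},{"slide":[0,9.5,1],"roll":6},{"slide":[0,13,1.4],"roll":8}]'; python3 go.py 0.42 0.22 0.15 -15.4;python3 -m jog '[{"slide":[0,3.4,0],"roll":1.8},{"slide":[0,6.8,0],"roll":3.6},{"slide":[0,10.2,-0.5],"roll":5.4},{"slide":[0,13.6,-1],"roll":7.2},{"slide":[0,17,-1.5],"roll":9}]'; python3 go.py 0.42 0.22 0.15 -15.4
```

```text
time: 9.88
ee_pos: [0.4531, -0.1553, 0.1495]
eef_rot: [-0.027, 0.71, 0.024, 0.703]
ft_force: [0.3, 0.2, -3.8]
width: 0.0594
t 9.88 tcp [ 0.4531 -0.1553  0.1495] yaw 4.13 tilt 0.68 slide [-0.22 37.67 -0.59] roll 19.53 F [ 0.3  0.2 -3.8] w 0.0594 j7 1.91
time: 10.3
ee_pos: [0.4247, 0.0146, 0.1483]
eef_rot: [0.028, 0.71, -0.033, 0.702]
ft_force: [1.6, 0.5, -3.2]
width: 0.0589
t 10.3 tcp [0.4247 0.0146 0.1483] yaw -4.96 tilt 0.73 slide [-0.28 20.42 -2.25] roll 10.44 F [ 1.6  0.5 -3.2] w 0.0589 j7 1.32
```

```bash
python3 -m jog '[{"slide":[0,3.4,-0.4],"roll":2},{"slide":[0,6.8,-0.8],"roll":4},{"slide":[0,10,-1.2],"roll":6},{"slide":[0,13,-1.5],"roll":7.5},{"slide":[0,16,-1.8],"roll":9}]'; python3 go.py 0.42 0.22 0.15 -15.4;python3 -m jog '[{"slide":[0.5,1.5,-0.3],"roll":1},{"slide":[1,2.5,-0.3],"roll":1.5},{"slide":[1.5,2.8,-0.3],"roll":1.5},{"slide":[2,2.8,-0.3],"roll":1.5},{"slide":[2.5,2.8,-0.3],"roll":1.5}]'; python3 go.py 0.42 0.22 0.15 -15.4;python3 pic.py side 12 200 220 140 116
```

```text
time: 10.72
ee_pos: [0.4198, 0.1769, 0.1466]
eef_rot: [0.084, 0.706, -0.089, 0.698]
ft_force: [-0.3, -0.2, -2.3]
width: 0.0593
t 10.72 tcp [0.4198 0.1769 0.1466] yaw -14.03 tilt 0.8 slide [-0.36  4.18 -1.03] roll 1.37 F [-0.3 -0.2 -2.3] w 0.0593 j7 0.83
time: 11.13
ee_pos: [0.4235, 0.2031, 0.1205]
eef_rot: [0.093, 0.705, -0.099, 0.696]
ft_force: [-0.9, -0.2, -3.5]
width: 0.0595
t 11.13 tcp [0.4235 0.2031 0.1205] yaw -15.59 tilt 0.87 slide [-2.95  1.5  -0.82] roll -0.19 F [-0.9 -0.2 -3.5] w 0.0595 j7 0.77
```

View pics/cside12.png

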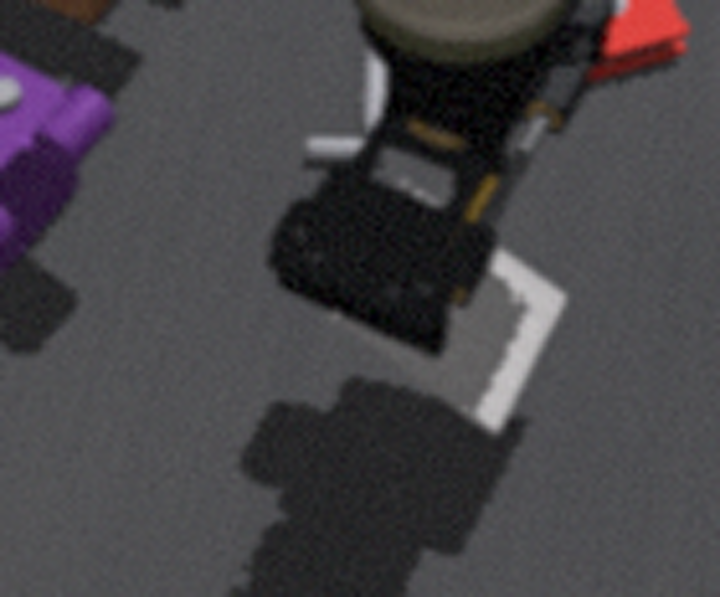

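```bash
python3 -m jog '[{"slide":[1.2,0.3,0],"roll":0},{"slide":[2.6,0.3,0],"roll":0},{"slide":[4,0.3,0],"roll":0},{"slide":[5,0.3,0],"roll":0},{"slide":[5.7,0.3,0],"roll":0}]' - 25; python3 go.py 0.42 0.22 0.06 -15.4;python3 -m jog '[{"slide":[0.4,0,0.3],"roll":0},{"slide":[0.8,0,1],"roll":0},{"slide":[1.2,0,1.6],"roll":0},{"slide":[1.6,0,2.1],"roll":0},{"slide":[1.9,0,2.4],"roll":0}]'; python3 go.py 0.42 0.22 0.036 -15.4;python3 pic.py side 13 200 220 140 116
```

```text
time: 11.6
ee_pos: [0.4228, 0.204, 0.0617]
eef_rot: [0.093, 0.705, -0.1, 0.696]
ft_force: [-1.0, 0.0, -3.8]
width: 0.0596
t 11.6 tcp [0.4228 0.204  0.0617] yaw -15.69 tilt 1.0 slide [ 0.16  1.47 -0.7 ] roll -0.29 F [-1.   0.  -3.8] w 0.0596 j7 0.77
time: 12.02
ee_pos: [0.4468, 0.1972, 0.0424]
eef_rot: [0.093, 0.705, -0.1, 0.696]
ft_force: [-0.5, 1.0, 0.7]
width: 0.0599
t 12.02 tcp [0.4468 0.1972 0.0424] yaw -15.72 tilt 0.94 slide [ 0.66  1.48 -3.19] roll -0.32 F [-0.5  1.   0.7] w 0.0599 j7 0.82
```

View pics/cside13.png

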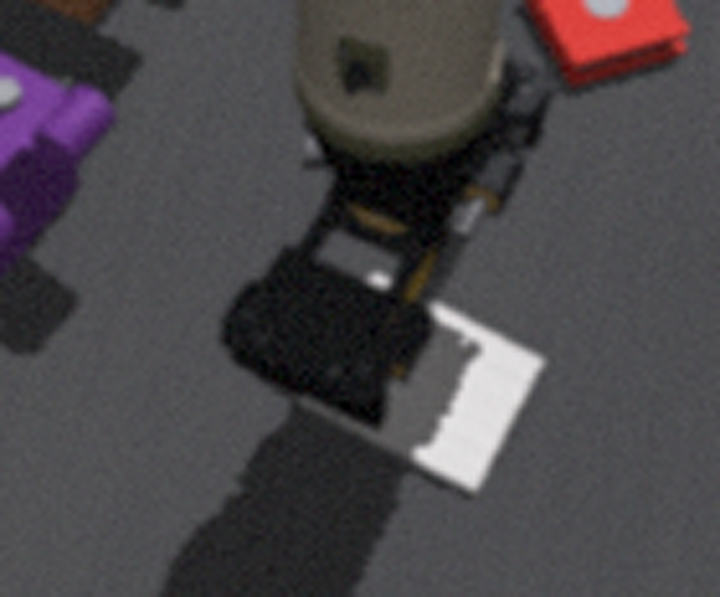

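```bash
python3 -m jog '[{"slide":[0.2,0,0.2],"roll":0},{"slide":[0.4,0,0.5],"roll":0},{"slide":[0.6,0,0.6],"roll":0},{"slide":[0.7,0,0.6],"roll":0},{"slide":[0.7,0,0.6],"roll":0}]' - 15; python3 go.py 0.42 0.22 0.036 -15.4;python3 pic.py side 14 200 220 140 116
```

```text
time: 12.48
ee_pos: [0.4532, 0.1948, 0.0353]
eef_rot: [0.093, 0.705, -0.101, 0.696]
ft_force: [0.3, -3.0, 3.0]
width: 0.0598
t 12.48 tcp [0.4532 0.1948 0.0353] yaw -15.77 tilt 0.92 slide [-0.04  1.52 -3.88] roll -0.37 F [ 0.3 -3.   3. ] w 0.0598 j7 0.83
```

View pics/cside14.png

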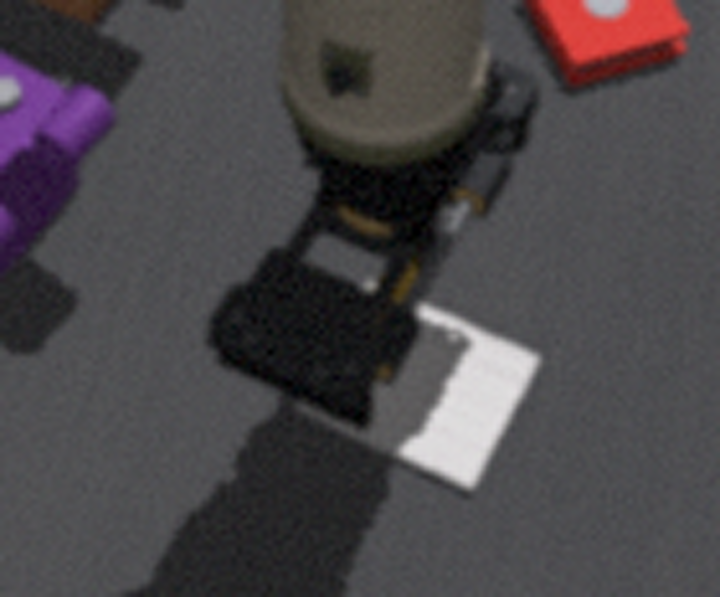

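```bash
python3 -m jog '[{"slide":[0.2,0,0],"roll":0},{"slide":[0.3,0,0],"roll":0},{"slide":[0.3,0,0],"roll":0},{"slide":[0.3,0,0],"roll":0}]' - 8; python3 go.py 0.42 0.22 0.036 -15.4;python3 pic.py side 15 200 220 140 116
```

```text
time: 12.87
ee_pos: [0.4539, 0.1947, 0.0331]
eef_rot: [0.094, 0.704, -0.101, 0.697]
ft_force: [-0.8, -2.9, 7.9]
width: 0.0601
t 12.87 tcp [0.4539 0.1947 0.0331] yaw -15.78 tilt 0.84 slide [-0.27  1.51 -3.95] roll -0.38 F [-0.8 -2.9  7.9] w 0.0601 j7 0.83
```

View pics/cside15.png

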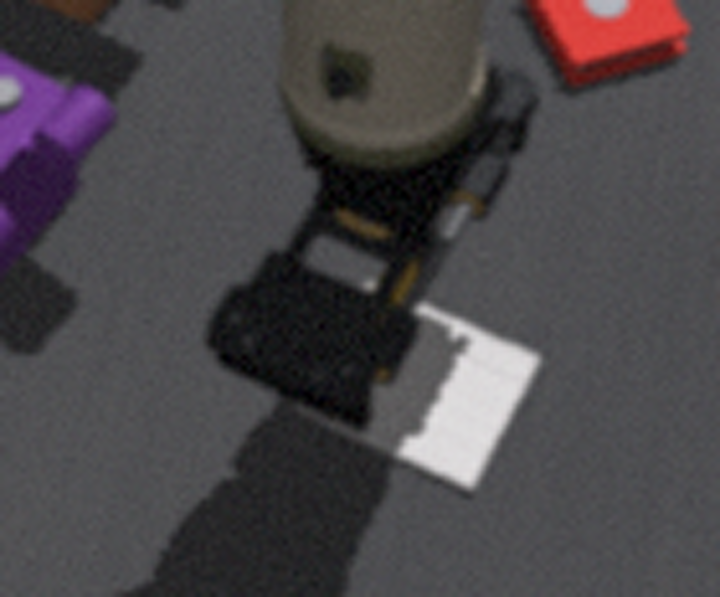

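At 8 N the leaf should be flat. I'll open the jaws slightly so it settles, measure it, then regrip from a clean state.

```bash
python3 -m jog '[{"slide":[-0.1,0,0],"roll":0},{"slide":[-0.2,0,0],"roll":0},{"slide":[-0.2,0,0],"roll":0},{"slide":[-0.2,0,0],"roll":0},{"slide":[-0.2,0,0],"roll":0}]' 0.18 60; python3 go.py 0.42 0.22 0.036 -15.4;python3 pic.py side 16 210 240 110 90
```

```text
time: 13.33
ee_pos: [0.4538, 0.1948, 0.035]
eef_rot: [0.093, 0.704, -0.1, 0.697]
ft_force: [-0.6, -0.6, -0.3]
width: 0.0713
t 13.33 tcp [0.4538 0.1948 0.035 ] yaw -15.77 tilt 0.85 slide [-0.08  1.5  -3.94] roll -0.37 F [-0.6 -0.6 -0.3] w 0.0713 j7 0.83
```

View pics/cside16.png

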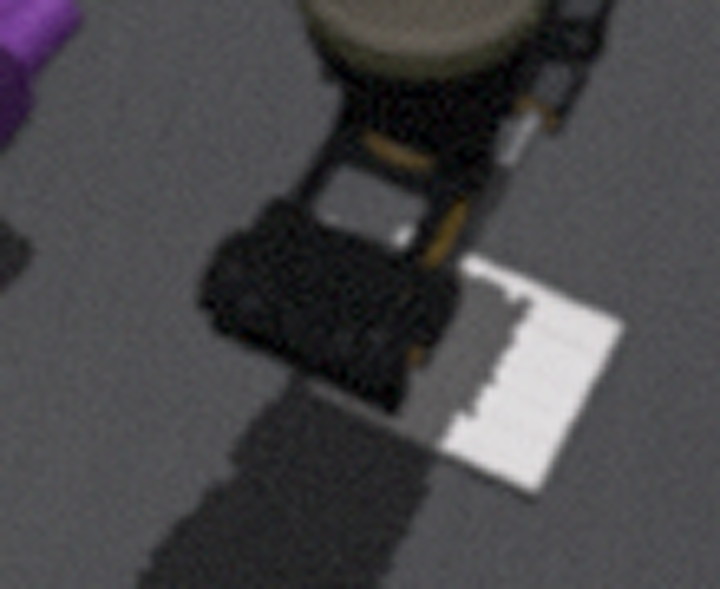

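```bash
cat > tail.py <<'E'
from h import *
k=720/110
U=lambda c:np.array(c)/k+[209.5+0.5/k,239.5+.5/k]
a,b=onplane("side",U((624,324)),.005),onplane("side",U((538,494)),.005)
m=(a+b)/2;d=b-a;yw=np.arctan2(-d[0],d[1]);X=np.array([np.cos(yw),np.sin(yw),0])
p,R,s=tool();Y=np.array([-X[1],X[0],0])
print(a,b,np.linalg.norm(d),"yaw",np.degrees(yw),"tail mid",m,"tcp-tail along x",(p-m)@X,"y",(p-m)@Y)
E
python3 tail.py
```

```text
[0.3749 0.1781 0.005 ] [0.3962 0.2562 0.005 ] 0.08100865038324631 yaw -15.25862757153929 tail mid [0.3855 0.2171 0.005 ] tcp-tail along x 0.0717148095703974 y -0.003646325785575696
```

The tail edge measures 81 mm with yaw −15.3°. The TCP is 1.7 mm forward of the lug and 3.6 mm off in y, so I'll correct that and regrip.

```bash
python3 -m jog '[{"slide":[-0.05,0.2,-0.1],"roll":-0.3},{"slide":[-0.1,0.35,-0.15],"roll":-0.4},{"slide":[-0.1,0.35,-0.15],"roll":-0.4}]'; python3 -m jog '[{"slide":[0,0,0],"roll":0},{"slide":[0,0,0],"roll":0},{"slide":[0,0,0],"roll":0},{"slide":[0,0,0],"roll":0},{"slide":[0,0,0],"roll":0}]' 1 60; python3 -m jog '[{"slide":[0,0,0],"roll":0},{"slide":[0,0,0],"roll":0},{"slide":[0,0,0],"roll":0}]'; python3 go.py 0.42 0.22 0.036 -15.4;python3 pic.py side 17 210 240 110 90
```

```text
time: 13.63
ee_pos: [0.4532, 0.1991, 0.036]
eef_rot: [0.091, 0.705, -0.098, 0.697]
ft_force: [-0.3, 0.6, 0.3]
width: 0.0713
time: 14.05
ee_pos: [0.4532, 0.1988, 0.036]
eef_rot: [0.091, 0.705, -0.098, 0.697]
ft_force: [-1.3, -2.2, 2.6]
width: 0.0596
time: 14.3
ee_pos: [0.4532, 0.1988, 0.036]
eef_rot: [0.091, 0.705, -0.098, 0.697]
ft_force: [-0.5, -1.3, 1.3]
width: 0.0596
t 14.3 tcp [0.4532 0.1988 0.036 ] yaw -15.34 tilt 0.86 slide [ 0.03  1.17 -3.76] roll 0.06 F [-0.5 -1.3  1.3] w 0.0596 j7 0.83
```

View pics/cside17.png

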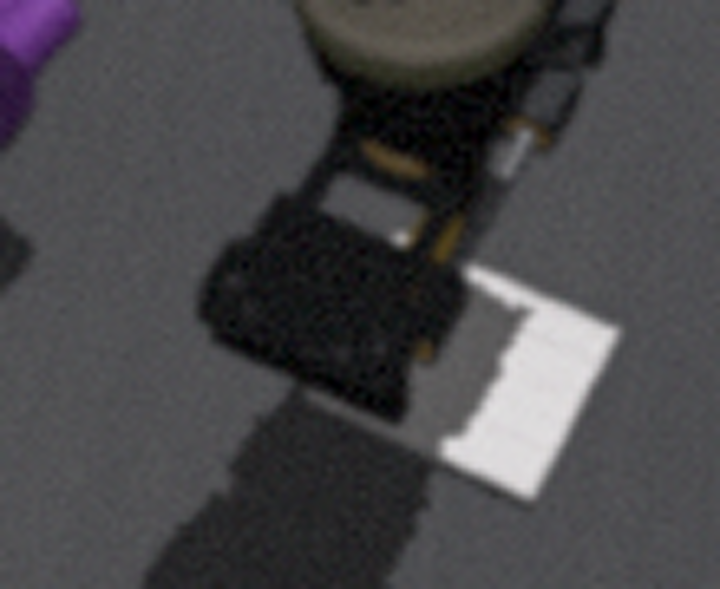

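```bash
sed -i 's/(624,324)/(620,327)/;s/(538,494)/(533,499)/' tail.py; python3 tail.py; python3 go.py 0.494 -0.0078 0.121 -15.4; python3 -m jog '[{"slide":[-1,0,0],"roll":0},{"slide":[-2.5,0,0],"roll":0},{"slide":[-4.5,0,0],"roll":0},{"slide":[-6.5,-1,0.3],"roll":0},{"slide":[-8.5,-2.5,0.8],"roll":0}]'; python3 go.py 0.494 -0.0078 0.121 -15.4
```

```text
[0.3762 0.1797 0.005 ] [0.3977 0.2586 0.005 ] 0.0817604061778339 yaw -15.228132800672798 tail mid [0.3869 0.2192 0.005 ] tcp-tail along x 0.06926536220428142 y -0.002245823799713374
t 14.35 tcp [0.4532 0.1988 0.036 ] yaw -15.34 tilt 0.86 slide [ -8.37 -18.94   9.32] roll 0.06 F [ 0.1 -1.4  1.2] w 0.0596 j7 0.83
time: 14.77
ee_pos: [0.4548, 0.1745, 0.1224]
eef_rot: [0.09, 0.705, -0.097, 0.697]
ft_force: [0.2, 0.7, -3.5]
width: 0.0592
t 14.77 tcp [0.4548 0.1745 0.1224] yaw -15.19 tilt 0.86 slide [  0.24 -16.57   8.56] roll 0.21 F [ 0.2  0.7 -3.5] w 0.0592 j7 0.86
```

```bash
python3 -m jog '[{"slide":[0,-3,1.5],"roll":0},{"slide":[0,-6.5,3.3],"roll":0},{"slide":[0.1,-10,5],"roll":0},{"slide":[0.2,-13,6.7],"roll":0},{"slide":[0.2,-15,7.8],"roll":0.2}]'; python3 -m jog '[{"slide":[0,-0.8,0.4],"roll":0},{"slide":[0,-1.2,0.6],"roll":0},{"slide":[0,-1.2,0.6],"roll":0},{"slide":[0,-1.2,0.6],"roll":0}]'; python3 go.py 0.494 -0.0078 0.121 -15.4;python3 pic.py side 18 170 150 120 100;python3 pic.py top 18 220 110 100 83
```

```text
time: 15.18
ee_pos: [0.4908, 0.0056, 0.1218]
eef_rot: [0.092, 0.704, -0.099, 0.697]
ft_force: [0.1, -0.3, -3.2]
width: 0.0594
time: 15.52
ee_pos: [0.4932, -0.0059, 0.1219]
eef_rot: [0.092, 0.705, -0.098, 0.697]
ft_force: [-0.5, -0.0, -3.8]
width: 0.0595
t 15.52 tcp [ 0.4932 -0.0059  0.1219] yaw -15.45 tilt 0.85 slide [ 0.09 -0.16  0.13] roll -0.05 F [-0.5 -0.  -3.8] w 0.0595 j7 1.25
```

View pics/cside18.png

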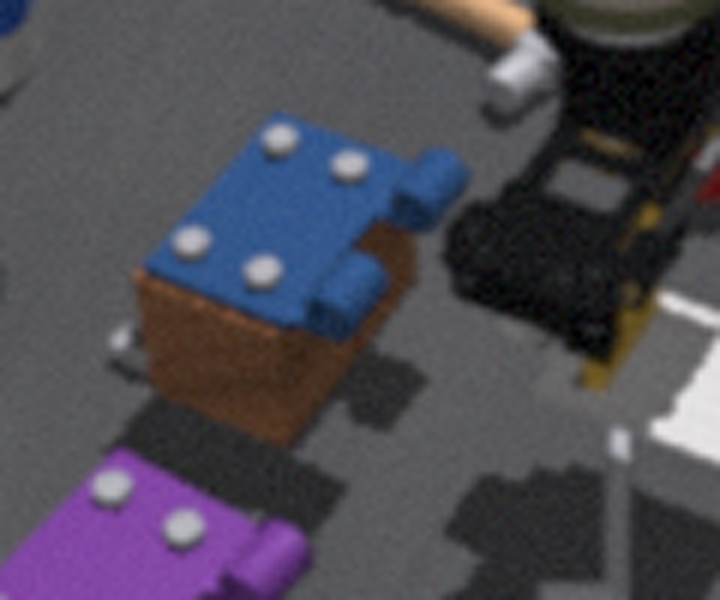

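View pics/ctop18.png

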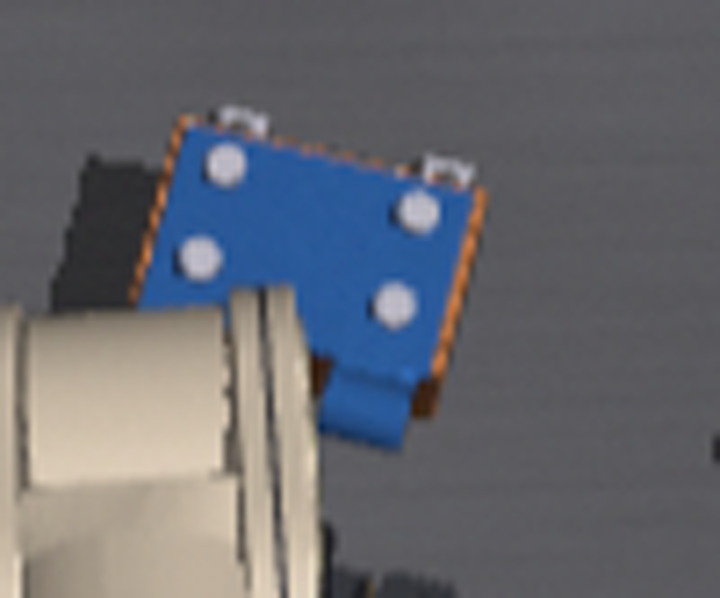

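```bash
cat > pred.py <<'E'
from h import *
import sys
# predict leaf points in side view from TCP, assuming level: origin = tcp - 36mm z
p,R,s=tool()
x=R[:,2].copy();x[2]=0;x/=np.linalg.norm(x);y=np.array([-x[1],x[0],0]);o=p-[0,0,.036]
tag=sys.argv[1];im=cv2.imread(f"pics/side{tag}.png")
pts=dict(tl=(-.07,.04,.005),tr=(-.07,-.04,.005),fl=(.025,.04,.005),e1=(.045,.017,.028),e2=(.045,-.017,.028),eyeL=(.045,.017,.014))
x0,y0,w,h=map(int,sys.argv[2:6]);k=min(720/w,600/h)
c=cv2.resize(im[y0:y0+h,x0:x0+w],None,fx=k,fy=k,interpolation=cv2.INTER_CUBIC)
for n,q in pts.items():
    u=proj("side",o+q[0]*x+q[1]*y+np.array([0,0,q[2]]));v=(u-[x0-.5,y0-.5])*k
    print(n,u.round(1));cv2.circle(c,tuple(int(a) for a in v),4,(0,255,0),1)
cv2.imwrite(f"pics/p{tag}.png",c)
E
python3 pred.py 18 220 180 100 80
```

```text
tl [291.  226.3]
tr [303.2 206.1]
fl [259.2 213.5]
e1 [256.6 199.7]
e2 [262.3 191.7]
eyeL [256.6 203.1]
```

View pics/p18.png

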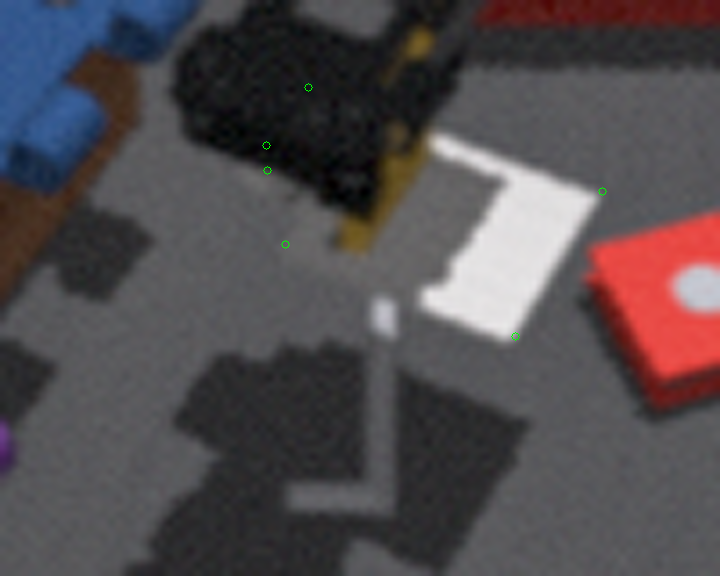

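The predicted tail corners (green) agree with the picture to about 1 px, so the leaf is level and held as assumed. Next I'll check the jamb pose estimate the same way in the side view.

Run:
```python
from h import *
o=np.array([.6145,-.041,0]);a=np.radians(-15.4);x=np.array([np.cos(a),np.sin(a),0]);y=np.array([-x[1],x[0],0])
im=cv2.imread("pics/side18.png");x0,y0,w,h=185,160,72,60;k=10
c=cv2.resize(im[y0:y0+h,x0:x0+w],None,fx=k,fy=k,interpolation=cv2.INTER_CUBIC)
def d(q,col):
    v=(proj("side",o+q[0]*x+q[1]*y+np.array([0,0,q[2]]))-[x0-.5,y0-.5])*k;cv2.circle(c,tuple(int(t) for t in v),2,col,-1)
for yy in(-.056,-.022,.022,.056):
    for t in np.arange(0,6.28,.35): d((.014*np.cos(t),yy,.099+.014*np.sin(t)),(0,255,0))
for q in((.024,.065,.085),(.104,.065,.085),(.104,-.065,.085),(.024,-.065,.085),(.024,.065,0)): d(q,(0,255,255))
cv2.imwrite("pics/jb.png",c)
```

```text
(no output)
```

View pics/jb.png

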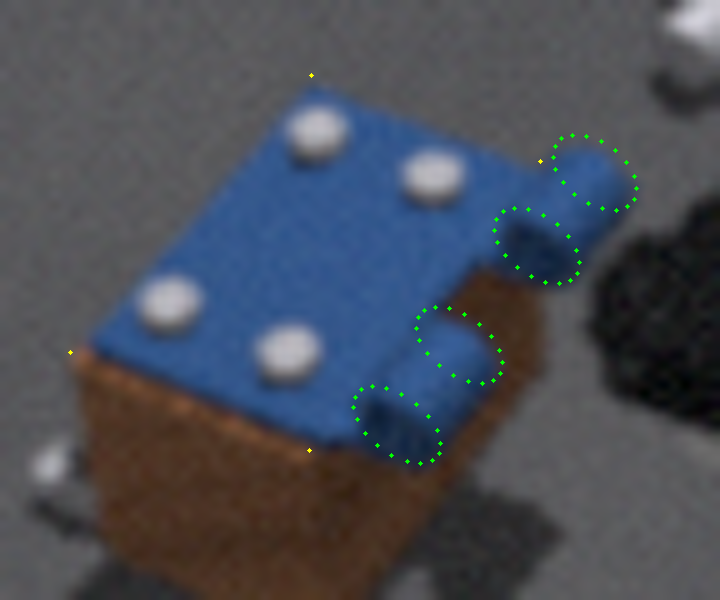

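The jamb estimate agrees within about 1 px in the side view; the picture hints it is up to 2 mm nearer the robot. I'll go in about 3 mm short and then compare the tubes directly.

```bash
python3 go.py 0.5682 -0.0282 0.121 -15.4; python3 -m jog '[{"slide":[0,-0.1,1],"roll":0},{"slide":[0.1,-0.1,2.3],"roll":0},{"slide":[0.1,-0.1,3.6],"roll":0},{"slide":[0.1,-0.1,4.8],"roll":0},{"slide":[0.1,-0.1,5.5],"roll":0}]'; python3 go.py 0.5682 -0.0282 0.121 -15.4;python3 pic.py side 19 185 160 90 75
```

```text
t 15.62 tcp [ 0.4932 -0.0057  0.1218] yaw -15.4 tilt 0.85 slide [ 0.01 -0.18  7.83] roll 0.0 F [ 0.1  0.5 -4.6] w 0.0594 j7 1.25
time: 16.03
ee_pos: [0.5475, -0.0207, 0.1202]
eef_rot: [0.091, 0.705, -0.098, 0.697]
ft_force: [0.2, 0.0, -3.7]
width: 0.0594
t 16.03 tcp [ 0.5475 -0.0207  0.1202] yaw -15.32 tilt 0.83 slide [-0.1  -0.18  2.2 ] roll 0.08 F [ 0.2  0.  -3.7] w 0.0594 j7 1.33
```

View pics/cside19.png

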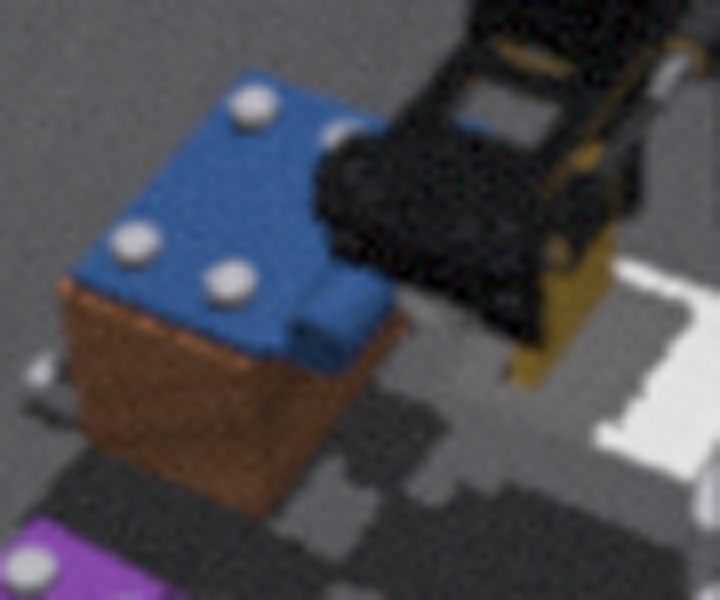

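Run:
```python
from h import *
o=np.array([.6145,-.041,0]);a=np.radians(-15.4);x=np.array([np.cos(a),np.sin(a),0]);y=np.array([-x[1],x[0],0])
J=lambda P:np.array([(P-o)@x,(P-o)@y,P[2]])*1000
im=cv2.imread("pics/side18.png")
# block corner back-left from j crop (pixel idx)
print("blk corner exp (104,65)",J(onplane("side",(185.5+6.6,163.5+31.0),.085)))
print("blk corner front-left exp (24,65)",J(onplane("side",(184.5+31.2,159.5+45.3),.085)))
# line fit of near knuckle outer end ellipse centre: dark face mask
h=cv2.cvtColor(im,cv2.COLOR_BGR2HSV)
for y0,y1,x0,x1 in((196,208,218,230),(178,190,232,244)):
    print(h[y0:y1,x0:x1,2])
```

```text
blk corner exp (104,65) [103.1731  63.3032  85.    ]
blk corner front-left exp (24,65) [22.8728 65.4988 85.    ]
[[145 143 138 142 135 123 127 136 142 146 146 144]
 [141 142 140 136 126 124 138 138 147 145 141 137]
 [138 140 144 132 123 122 139 143 148 143 140 125]
 [139 139 129 117 108 119 132 138 141 131 124 118]
 [140 137 115  90  73  84 102 117 131 133 120 106]
 [147 142 120  80  57  61  76  85 103 114 109  97]
 [144 144 123  78  61  63  72  68  77  87  94  86]
 [112 109 103  76  67  68  75  68  70  68  80  69]
 [ 58  64  70  66  65  72  73  67  70  60  66  55]
 [ 62  61  59  49  54  60  69  65  65  59  57  52]
 [ 69  66  60  55  53  56  51  57  57  56  56  59]
 [ 58  63  63  59  62  60  62  68  59  68  68  67]]
[[143 140 143 140 141 133 131 131 140 147 148 144]
 [142 144 142 140 136 132 133 135 143 143 143 139]
 [144 142 142 135 127 135 138 145 144 146 136 128]
 [143 141 140 122 116 121 135 140 143 138 128 117]
 [143 147 141 111  84  87 103 120 129 131 127 112]
 [146 143 128  89  64  62  69  80 104 110 110  94]
 [141 139 124  84  65  64  67  66  74  86  95  85]
 [123 119 112  82  67  68  69  62  62  71  78  76]
 [ 88  84  76  68  68  74  70  69  62  62  71  70]
 [ 54  55  55  59  66  63  67  61  60  66  66  75]
 [ 62  66  56  52  50  50  49  58  69  70  82  78]
 [ 62  65  65  63  61  67  67  76  83  91  90  80]]
```

Side-view block corners agree with the estimate to about 1 mm. Moving in to 3 mm short, then measuring the tail.

```bash
python3 -m jog '[{"slide":[-0.1,-0.1,0.5],"roll":0},{"slide":[-0.1,-0.2,1.2],"roll":0},{"slide":[-0.1,-0.2,1.8],"roll":0},{"slide":[-0.1,-0.2,2.2],"roll":0},{"slide":[-0.1,-0.2,2.2],"roll":0}]'; python3 go.py 0.5711 -0.029 0.121 -15.4;python3 pic.py side 20 190 150 96 80; python3 pred.py 20 190 150 96 80;python3 pic.py top 20 210 110 100 83
```

```text
time: 16.5
ee_pos: [0.5693, -0.0291, 0.121]
eef_rot: [0.091, 0.704, -0.098, 0.697]
ft_force: [-0.4, -0.6, -2.9]
width: 0.0592
t 16.5 tcp [ 0.5693 -0.0291  0.121 ] yaw -15.36 tilt 0.82 slide [-0.    0.06  0.18] roll 0.04 F [-0.4 -0.6 -2.9] w 0.0592 j7 1.35
tl [264.8 215.2]
tr [277.7 196. ]
fl [234.4 203.1]
e1 [231.9 189.6]
e2 [238. 182.]
eyeL [232.2 193.1]
```

View pics/p20.png

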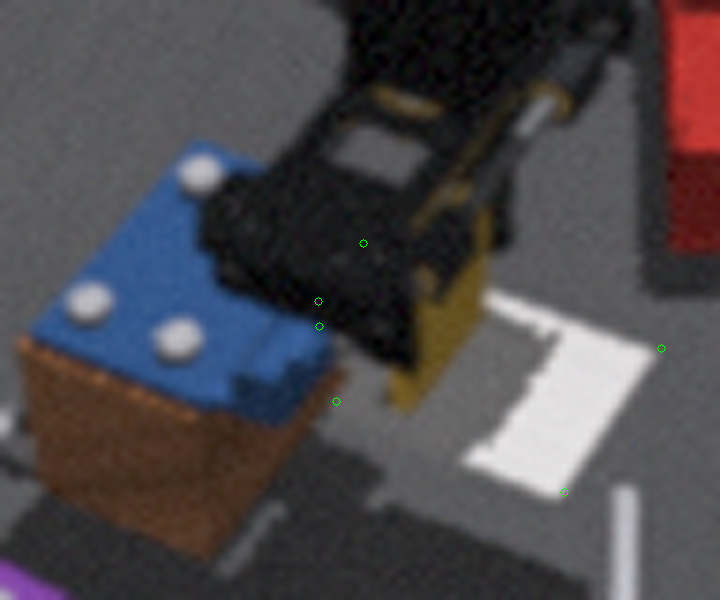

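View pics/ctop20.png

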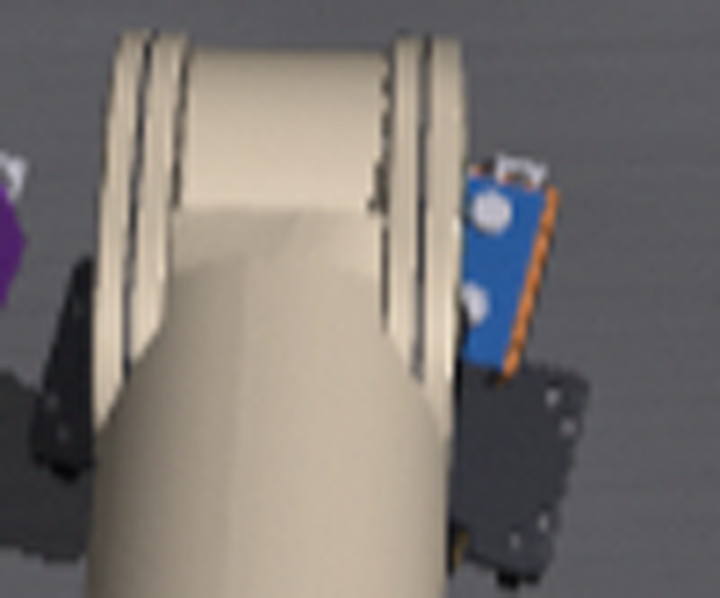

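```bash
cat > tj.py <<'E'
from h import *
import sys
o=np.array([.6145,-.041,0]);a=np.radians(-15.4);x=np.array([np.cos(a),np.sin(a),0]);y=np.array([-x[1],x[0],0])
J=lambda P:(np.array([(P-o)@x,(P-o)@y,P[2]])*1000).round(1)
p,R,s=tool()
z=p[2]-.036+.005
U=lambda c:np.array(c)/7.5+[189.5,149.5]
A=eval(sys.argv[1]);tr,tl=[onplane("side",U(c),z) for c in A]
d=tl-tr
print("tr",J(tr),"tl",J(tl),"len",np.linalg.norm(d)*1000,"mid",J((tr+tl)/2),"yaw",np.degrees(np.arctan2(-d[0],d[1])).round(2),"tcp",J(p))
E
python3 tj.py '((656,350.5),(561,499))'
python3 - <<'E'
import cv2
im=cv2.imread("pics/side20.png");c=im[178:222,215:285]
c=cv2.convertScaleAbs(c,alpha=1.8,beta=20);cv2.imwrite("pics/e20.png",cv2.resize(c,None,fx=11,fy=11,interpolation=cv2.INTER_NEAREST))
E
```

```text
tr [-115.7  -38.8   89.9] tl [-117.4   42.6   89.9] len 81.45295393905455 mid [-116.5    1.9   89.9] yaw -14.17 tcp [-47.6  -0.5 120.9]
```

View pics/e20.png

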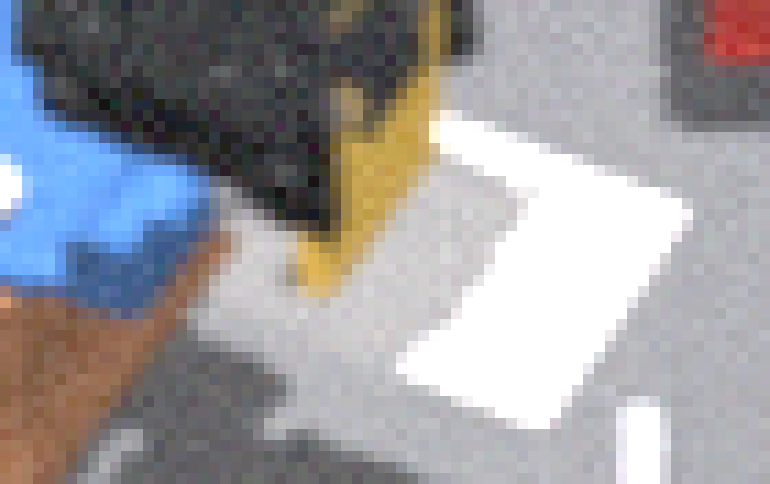

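Run:
```python
import cv2,numpy as np
acc=cv2.imread("pics/side20.png")
c=acc[190:222,222:275].astype(float)
g=c.mean(2);g=cv2.GaussianBlur(g,(0,0),.6);c2=np.clip((g-60)*255/90,0,255).astype(np.uint8)
s=np.clip((c[...,0]-c[...,2])*12+128,0,255).astype(np.uint8);s=cv2.GaussianBlur(s,(0,0),.7)
f=lambda a:cv2.resize(a,None,fx=9,fy=9,interpolation=cv2.INTER_NEAREST)
cv2.imwrite("pics/f20.png",np.vstack([f(c2),f(s)]))
```

```text
(no output)
```

View pics/f20.png

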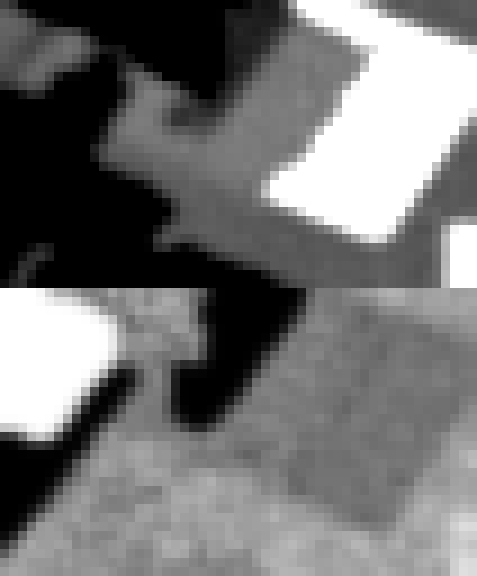

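Leaf corners in the side view:
- **Position:** the tail centre is at −116.5 mm against −115 ideal, before the ~1 mm jamb offset, so the knuckle is about 0.5–2 mm short.
- **Lateral and yaw:** within 2 mm and 1.2°.
- **Height:** right by the TCP.

I'll nudge it 1 mm forward and settle.

```bash
python3 -m jog '[{"slide":[0,0,0.05],"roll":0},{"slide":[0,0,0.1],"roll":0},{"slide":[0,0,0.1],"roll":0},{"slide":[0,0,0.1],"roll":0},{"slide":[0,0,0.1],"roll":0}]'; python3 go.py 0.5702 -0.0285 0.121 -15.4; python3 -m jog '[{"slide":[0,0,0],"roll":0},{"slide":[0,0,0],"roll":0},{"slide":[0,0,0],"roll":0},{"slide":[0,0,0],"roll":0},{"slide":[0,0,0],"roll":0}]'; python3 go.py 0.5702 -0.0285 0.121 -15.4;python3 pic.py side 21 190 150 96 80; python3 pic.py top 21 300 170 100 100
```

```text
time: 17.02
ee_pos: [0.5694, -0.029, 0.1209]
eef_rot: [0.091, 0.705, -0.098, 0.697]
ft_force: [-0.4, 0.3, -2.7]
width: 0.0592
t 17.02 tcp [ 0.5694 -0.029   0.1209] yaw -15.35 tilt 0.84 slide [-0.01  0.07  0.06] roll 0.05 F [-0.4  0.3 -2.7] w 0.0592 j7 1.35
time: 17.43
ee_pos: [0.5694, -0.029, 0.1209]
eef_rot: [0.091, 0.705, -0.098, 0.697]
ft_force: [-0.1, 0.3, -3.4]
width: 0.0592
t 17.43 tcp [ 0.5694 -0.029   0.1209] yaw -15.35 tilt 0.84 slide [-0.01  0.07  0.06] roll 0.05 F [-0.1  0.3 -3.4] w 0.0592 j7 1.35
```

View pics/cside21.png

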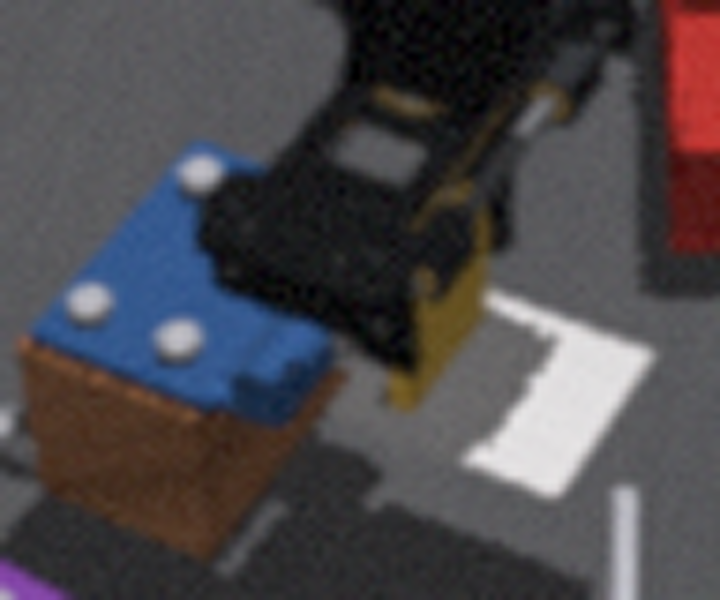

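View pics/ctop21.png

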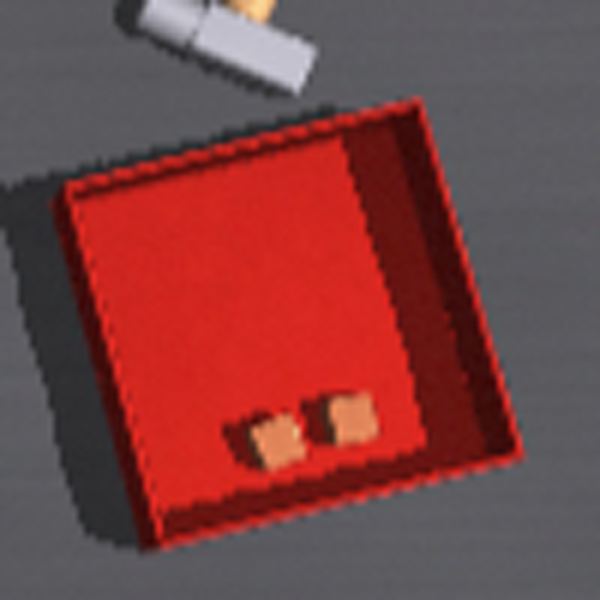

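```bash
python3 tj.py '((656,351.5),(559.5,500))'
python3 - <<'E'
import cv2,numpy as np
for t in("20","21"):
    im=cv2.imread(f"pics/side{t}.png");h=cv2.cvtColor(im,cv2.COLOR_BGR2HSV)
    m=((h[...,1]<40)&(h[...,2]>150)).astype(np.uint8);m[:,:250]=0;m[:186]=0;m[218:]=0;m[:,280:]=0
    c=max(cv2.findContours(m,0,1)[0],key=cv2.contourArea)[:,0]
    print(t,"rightmost",c[c[:,0].argmax()],"lowest",c[c[:,1].argmax()],"area",m.sum(),"mean",c.mean(0))
    # tail edge line: rightmost white pixel per row with subpixel by intensity
    E=[]
    g=im.mean(2)
    for v in range(199,214):
        row=g[v,255:285];i=np.where(row>150)[0].max();a,b=row[i],row[i+1];E.append((255+i+(a-150)/(a-b),v))
    E=np.array(E);k=np.polyfit(E[:,1],E[:,0],1);print("tail edge u at v=206:",np.polyval(k,206),"slope",k[0])
E
```

```text
tr [-115.9  -38.3   89.9] tl [-117.2   43.3   89.9] len 81.64614560538944 mid [-116.5    2.5   89.9] yaw -14.52 tcp [-46.6  -0.4 120.9]
20 rightmost [276 198] lowest [261 215] area 328 mean [263.02531646 201.16455696]
tail edge u at v=206: 270.84281964875896 slope -0.6619478208047239
21 rightmost [276 198] lowest [261 215] area 325 mean [263.02531646 201.18987342]
tail edge u at v=206: 270.83990905371394 slope -0.6654554798453673
```

Run:
```python
from h import *
o=np.array([.6145,-.041,0]);a=np.radians(-15.4);x=np.array([np.cos(a),np.sin(a),0]);y=np.array([-x[1],x[0],0])
J=lambda P:(np.array([(P-o)@x,(P-o)@y,P[2]])*1000).round(1)
for v in(200,206,212): print("tail edge",J(onplane("side",(270.84-.6655*(v-206),v),.0899)))
# jamb back-left top edge of wood & knuckle front silhouettes in side0 : block left-face/top corner, subpixel
im=cv2.imread("pics/side0.png").astype(float)
# top knuckle front silhouette of both knuckles (blue->bench) along rows
b=im[...,0]-im[...,2]
for v in range(172,204,2):
    r_=b[v,215:256];i=np.where(r_>35)[0]
    if len(i):
        i=i.max();aa,bb=r_[i],r_[i+1];print(v,round(215+i+(aa-35)/(aa-bb),2),end=" | ")
print()
def sil(yy):
    # rightmost silhouette pts of tube at y=yy in side view
    best=max((proj("side",o+.014*np.cos(t)*x+yy*y+np.array([0,0,.099+.014*np.sin(t)])) for t in np.arange(0,6.28,.02)),key=lambda u:u@np.array([.84,.55]))
    return best.round(2)
for yy in(-.056,-.039,-.022,.022,.039,.056): print(yy,sil(yy))
```

```text
tail edge [-116.7  -23.2   89.9]
tail edge [-116.8    2.1   89.9]
tail edge [-117.    26.6   89.9]
172 226.73 | 174 231.7 | 176 246.28 | 178 247.43 | 180 247.0 | 182 245.45 | 184 243.7 | 186 242.08 | 188 230.34 | 190 228.6 | 192 230.57 | 194 233.02 | 196 233.71 | 198 233.03 | 200 231.35 | 202 229.8 | 
-0.056 [247.87 179.6 ]
-0.039 [245.04 183.27]
-0.022 [242.17 187.01]
0.022 [234.49 196.99]
0.039 [231.43 200.96]
0.056 [228.32 205.01]
```

The tail edge gives the leaf origin at −46.8 mm, agreeing with the TCP at −46.6. Yaw is within 0.3°. The target is −45, so I'll nudge forward about 1.5 mm.

```bash
python3 -m jog '[{"slide":[0,0,0.08],"roll":0},{"slide":[0,0,0.15],"roll":0},{"slide":[0,0,0.15],"roll":0},{"slide":[0,0,0.15],"roll":0},{"slide":[0,0,0.15],"roll":0}]'; python3 go.py 0.5711 -0.029 0.121 -15.4; python3 -m jog '[{"slide":[0,0,0],"roll":0},{"slide":[0,0,0],"roll":0},{"slide":[0,0,0],"roll":0},{"slide":[0,0,0],"roll":0},{"slide":[0,0,0],"roll":0}]';python3 -m jog '[{"slide":[0,0,0],"roll":0},{"slide":[0,0,0],"roll":0},{"slide":[0,0,0],"roll":0},{"slide":[0,0,0],"roll":0},{"slide":[0,0,0],"roll":0}]'; python3 go.py 0.5711 -0.029 0.121 -15.4;python3 pic.py side 22 190 150 96 80
python3 - <<'E'
from h import *
o=np.array([.6145,-.041,0]);a=np.radians(-15.4);x=np.array([np.cos(a),np.sin(a),0])
im=cv2.imread("pics/side22.png");g=im.mean(2);E=[]
for v in range(199,214):
    row=g[v,250:285];i=np.where(row>150)[0].max();p,q=row[i],row[i+1];E.append((250+i+(p-150)/(p-q),v))
E=np.array(E);k=np.polyfit(E[:,1],E[:,0],1);print("tail u206",np.polyval(k,206),[((onplane("side",(np.polyval(k,v),v),.0899)-o)@x*1000).round(1) for v in(200,206,212)])
E
```

```text
time: 17.95
ee_pos: [0.5708, -0.0294, 0.1209]
eef_rot: [0.091, 0.705, -0.098, 0.697]
ft_force: [0.3, 0.6, -3.2]
width: 0.0596
t 17.95 tcp [ 0.5708 -0.0294  0.1209] yaw -15.35 tilt 0.84 slide [-0.01  0.05  0.02] roll 0.05 F [ 0.3  0.6 -3.2] w 0.0596 j7 1.36
time: 18.37
ee_pos: [0.5708, -0.0295, 0.1209]
eef_rot: [0.091, 0.705, -0.098, 0.697]
ft_force: [-0.4, 0.6, -2.9]
width: 0.0593
time: 18.78
ee_pos: [0.5708, -0.0294, 0.1209]
eef_rot: [0.091, 0.705, -0.098, 0.697]
ft_force: [-0.2, 0.5, -4.1]
width: 0.0592
t 18.78 tcp [ 0.5708 -0.0294  0.1209] yaw -15.35 tilt 0.84 slide [-0.01  0.05  0.01] roll 0.05 F [-0.2  0.5 -4.1] w 0.0592 j7 1.36
tail u206 270.1699976662552 [np.float64(-115.0), np.float64(-115.2), np.float64(-115.4)]
```

View pics/cside22.png

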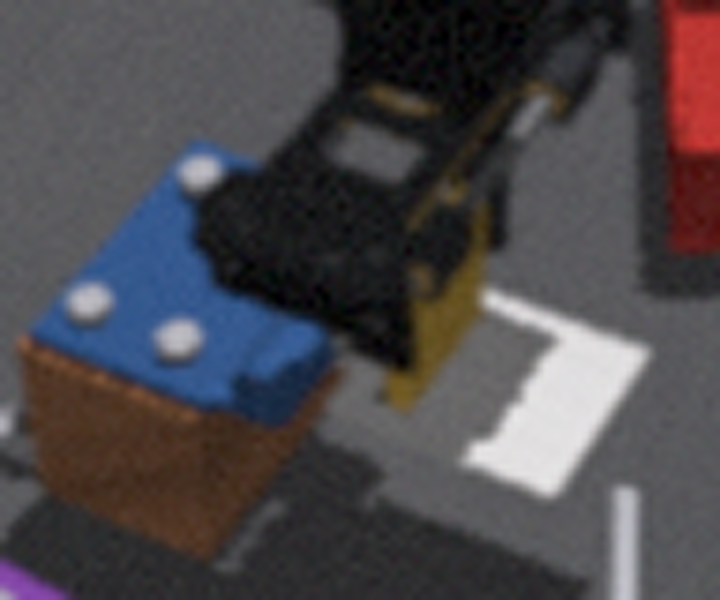

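Final checks:
- **Fore-aft:** the tail edge measures −115.2 mm (ideal −115).
- **Height and force:** the TCP is at 0.1209 m, which puts the underside at 85 mm. The wrist reads only about the leaf's weight, with nothing sideways.
- **Steadiness:** the pose stayed put through 0.8 s of holding.

Handing in.

```bash
python3 -c "
from bench import r
print(r.close_job())"
```

```text
the job is handed in; nothing more can be done
None
```

I handed the job in at about 19 s, with the leaf held level in the gripper and its knuckle in the gap between the two blue knuckles. No verdict was reported.

**What I did:** I gripped the lug across its width and rested the leaf's knuckle on the tin's far wall, so it tilted and both offcuts slid off the tail into the tin. I then pressed the leaf flat on the bench, gripped it again and offered it up to the blue leaf.

**Last checks:**
- **Offcuts and tin:** both offcuts lie on the tin floor. The tin is in place as far as the pictures show. I did not measure the bystanders afterwards.
- **Fore-aft:** the tail edge is at −115.2 mm against −115 ideal. The jamb's own position disagreed by 1–2 mm between features: the block corners put it about 1 mm nearer the robot, the knuckle outlines about 2 mm farther away.
- **Sideways:** the side view put the leaf's middle up to 2.5 mm to one side, while the gripper position put it under 1 mm off. I left it there, since both are within the 6 mm limit.
- **Height and angle:** the underside is at 85 mm by the gripper height. The leaf was level to about 1 px in the picture, and its tail edge lay within about 0.3° of the hinge line.
- **Force:** the wrist showed roughly the leaf's weight and no sideways push, so it should not be leaning on the jamb.

**Not seen directly:** the arm and gripper hid the leaf's knuckle in both cameras. Its position in the gap is worked out from the tail edge and the gripper position.

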